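Tug-check the two hopper lids of a twin feeder

ROBOT

A 6-joint arm with a two-finger parallel gripper is mounted at the origin on the work surface. World frame = base frame: x ahead of the robot, y to its left, z up, the work surface at z = 0. Lengths are in mm, angles in rad, forces in N, time in s.
With the tool pointing down it reaches from about 275 to 725 mm from the base axis. Payload 5.6 kg.
Tool frame: the origin (TCP) lies midway between the tips of the shut fingers; the grasp point (between the pads) lies 19 mm behind it; z points along the fingers, y is the direction in which the jaws open and shut (so a half turn about z gives the same grasp; the last joint's range is limited). The gripper opens to 85 mm and grips with 20 to 120 N. Pads are 22 mm wide; open, the fingers measure 114 mm over their backs; the gripper's body (76 mm by 85 mm) begins 54 mm behind the grasp point. The pads swing forward as they close: fully open they stand 13 mm farther back than shut.
Start: joints at [1.623, 0.255, 0.108, 0, -1.424, -0.285], TCP at [126.859, 535.163, 194.383] pointing down, gripper open.
Joint ranges: [-2.95, 2.95], [-1.21, 1.97], [-1.09, 1.5], [-2.87, 1.71], [-2.94, -0.07], [-3.05, 3.05]. Speed limits (rad/s): [2.57, 2.57, 3.14, 3.14, 3.14, 3.14].

INTERFACE

Orientations are given as [roll, pitch, yaw] about the fixed x, y, z axes, in that order (R = Rz(yaw) Ry(pitch) Rx(roll)).
In Python, from workcell import robot gives the robot as it stands.
- The arm moves only by the shell command python3 -m pendant 'ROWS' [OPENING] [FORCE]. ROWS is JSON, a list of rows, each an object with "delta_pos": the shift along the tool's x, y, z in units of 20 cm (1.0 is 20 cm), a list of three; "rotation": the turn, a rotation vector about the tool's x, y, z in units of 90 degrees (1.0 is 90 degrees), a list of three. In form: [{"delta_pos": [dx, dy, dz], "rotation": [wx, wy, wz]}, ...]. A call has 1 to 12 rows; each row is the pose to reach, as a shift and turn from the pose commanded when the call began, along the tool's axes at that moment; what a row does not reach only later rows make up. A row lasts 1/10 s, in which the tool goes at most 50 mm and 8.59 degrees, less where a joint would pass 70% of its speed; a pose out of reach is approached as far as the arm can. A call with a number of a shift or a turn outside -1 to 1 is refused whole. A call with a gripper value outside its range is refused whole. OPENING is the gripper's target within -1 to 1 (shut at 1, half-way at 0, fully open at -1), set as the call begins (- or left out, the last holds). The fingers move at their own pace and stop on an object; FORCE is the grip in N (left out, the last holds). Time passes only in rows, so rows that repeat a pose let the fingers close. It gives the time, the measured TCP pose, the force and the opening at its end, in the units of the state.
- robot.read_state(): the state, without advancing time (a new reading comes with each control period).
- robot.grab_frame(name): name is "scene" or "side" or "wrist"; returns (picture, depth): 480x640x3 uint8, red, green, blue; 480x640 float32, mm along the optical axis (not along the pixel's ray), 0 where there is no reading.
- robot.calibration(name): a dict with "intrinsics" (3x3 intrinsics, pixels), "k1" (the pictures are not rectified: a ray, as slopes to the right and down, at radius r is drawn at 1 + k1 r^2 times it, then the intrinsics apply), "cam_to_world" (4x4, takes a point from camera to world coordinates); the wrist camera has in their place "mount" (4x4, takes a point from camera to tool coordinates, whose origin is the TCP and whose axes are the flange's). Camera axes: x right, y up, looking along -z (the intrinsics and any distortion apply to the point x, -y, -z); pixel columns grow to the right and rows downward; lengths in mm; the calibration is good to about 2 mm. A picture is of the moment at which its call begins: read the wrist's pose just before it. calibration takes no time and is no camera call.
- robot.close_job(): hands the job in, once; it reports no verdict.
The state is a dict: "time": time; "joint_pos": joint angles; "joint_velocities": joint speeds; "tau": joint torques, N m; "eef_pos": TCP position; "orientation": TCP orientation; "contact_force": force on the tool from outside, world axes, zero at the start; "wrist_torque": the same for the moment, N m; "gripper_width": finger opening in mm.
Only numpy, scipy, OpenCV 4.12 (cv2) and the standard library are available. Lean on these libraries where they do the work, as an engineer would, in place of code of your own. Each camera call takes 0.05 s, during which the arm holds its last target.

TASK

The twin feeder has been put back together after its wash, and before it may run both hopper lids must be proved latched: they look shut, but either catch may not have gripped. Start with the left-hand lid (the robot's left), then do the right-hand one: give its handle a firm upward tug and keep up the pull for a moment; if the lid gives, press its front edge down until it is fully home and tug again, and go on only when it holds. Leave both lids shut and let go, and do not disturb the loose parts on and around the feeder.

Things in the scene. Friction and masses are not known exactly. Their poses are not given: they have to be found in the camera images.
- feeder: Heavy fixed grey bench-top feeder, 320 mm deep (x), 500 mm wide (y), deck 150 mm above the bench. Origin: centre of its underside. x: from its front (facing the robot) to its back; y: to the robot's left; z up. Two hopper lids lie on the deck, 125 mm to either side of its middle, with a bare strip 60 mm wide between them. White housing along the back, 34 mm above the deck.
- handle_left (a point): Middle of the round grip bar of the left lid's black bow handle (on the robot's left). Bar 12 mm thick, along the feeder's y, 98 mm clear between its posts; its axis is 40 mm above the lid's top face, 206 mm above the bench when shut, 170 mm in front of the hinge's axis and 43 mm above it. Axes as the feeder's when shut; they tilt with the lid.
- press_left (a point): Where to press: top face of the left lid, 15 mm behind the middle of its front edge, 45 mm in front of the bar, above the catch; 166 mm above the bench when shut. The lid is 220 (x) x 190 (y) x 6 mm steel with a window behind the handle. Pressed, it sinks up to 7 mm on its seal to a hard stop, which takes about 12 N; a weaker press may not hook it. Let go, it rises to its shut height.
- lid_left (a joint): Angle of the left lid (rad), hinged along its back edge. 0: shut, resting on its seal, hooked or not; grows as the front is lifted, to 1.45; -0.034: pressed to the hard stop. Mass 0.55 kg: a loose lid lifts with about 3 N at the handle and falls shut when let go; a held one rises only about 2 mm at its front edge (0.010 rad) and stops dead. Firm tug: 10 to 20 N.
- strike_left: Fixed strike bar of the left lid's catch, a steel rod 6 mm thick, 34 mm long, hidden under the lid's front edge; origin at its centre. A hook on a stiff pivot under the lid swings in beneath it when the lid is pressed home. It carries load only while the lid is pulled up against a hook that has gripped.
- handle_right (a point): Middle of the round grip bar of the right lid's black bow handle (on the robot's right). Bar 12 mm thick, along the feeder's y, 98 mm clear between its posts; its axis is 40 mm above the lid's top face, 206 mm above the bench when shut, 170 mm in front of the hinge's axis and 43 mm above it. Axes as the feeder's when shut; they tilt with the lid.
- press_right (a point): Where to press: top face of the right lid, 15 mm behind the middle of its front edge, 45 mm in front of the bar, above the catch; 166 mm above the bench when shut. The lid is 220 (x) x 190 (y) x 6 mm steel with a window behind the handle. Pressed, it sinks up to 7 mm on its seal to a hard stop, which takes about 12 N; a weaker press may not hook it. Let go, it rises to its shut height.
- lid_right (a joint): Angle of the right lid (rad), hinged along its back edge. 0: shut, resting on its seal, hooked or not; grows as the front is lifted, to 1.45; -0.034: pressed to the hard stop. Mass 0.55 kg: a loose lid lifts with about 3 N at the handle and falls shut when let go; a held one rises only about 2 mm at its front edge (0.010 rad) and stops dead. Firm tug: 10 to 20 N.
- strike_right: Fixed strike bar of the right lid's catch, a steel rod 6 mm thick, 34 mm long, hidden under the lid's front edge; origin at its centre. A hook on a stiff pivot under the lid swings in beneath it when the lid is pressed home. It carries load only while the lid is pulled up against a hook that has gripped.
- deck_ring: Aluminium flange ring, 52 mm across, 12 mm high, lying loose on the deck strip between the lids. Origin: centre of its underside.
- wing_nut: Brass wing nut, 40 mm across its wings, 15 mm high, standing loose on the deck strip between the lids. Origin: centre of its underside.
- cone_hopper: Stainless conical hopper standing wide end down, 176 mm across and 172 mm high, on the bench to the right of the feeder. Origin: centre of its underside.
- cast_chute: Cast aluminium chute, a tapered tube on a 145 mm square flange, 174 mm high, on the bench to the left of the feeder. Origin: centre of its underside.
- dosing_disc: Flat aluminium disc with six dark holes, 170 mm across, 18 mm high at its hub, on the bench to the front right. Origin: centre of its underside.
- sprocket: Dark steel sprocket, 88 mm across, 20 mm high at its hub, on the bench to the front left. Origin: centre of its underside.
- scoop: Small blue plastic scoop, about 185 mm long, 30 mm high, on the bench in front of the feeder. Origin: on its underside, where the handle meets the bowl.

How it is judged:
By the outcome, as a careful person would: the job done as asked, in the order asked, and still so for the second after the job is handed in, with the robot touching nothing.
It also fails if it takes over 72 s, if anything falls off the work surface, if the arm or the gripper's body presses on something with over 40 N, if the wrist force passes 120 N, or if a joint passes its speed limit or range.

## Working session

There is one attempt and no reset: what is moved stays moved. The work goes in short steps, Python scripts to look and compute and a shell command to move; the robot and the scene stay as the last step left them, time stands still between calls to the robot, and variables do not carry over. Pictures are saved under pics/ and viewed, and the job is handed in when it is done.

```bash
ls; mkdir -p pics; cat > h.py <<'E'
import numpy as np, cv2
from workcell import robot
from scipy.spatial.transform import Rotation as R
def cam(name):
    c=robot.calibration(name)
    K=np.array(c['intrinsics']);k1=c['k1']
    if 'cam_to_world' in c: T=np.array(c['cam_to_world'])
    else:
        s=robot.read_state();W=np.eye(4);W[:3,:3]=R.from_euler('xyz',s['orientation']).as_matrix();W[:3,3]=s['eef_pos'];T=W@np.array(c['mount'])
    return K,k1,T
def pix2w(cal,u,v,d):
    K,k1,T=cal
    p=cv2.undistortPoints(np.array([[[u,v]]],float),K,np.array([k1,0,0,0,0.]))[0,0]
    return (T@np.array([p[0]*d,-p[1]*d,-d,1]))[:3]
def ray_z(cal,u,v,z):
    K,k1,T=cal
    a=pix2w(cal,u,v,100.);o=T[:3,3];return o+(a-o)*(z-o[2])/(a[2]-o[2])
def proj(cal,P):
    K,k1,T=cal
    p=np.linalg.inv(T)@np.append(P,1);x=p[0]/-p[2];y=-p[1]/-p[2];f=1+k1*(x*x+y*y)
    return K[0,0]*x*f+K[0,2],K[1,1]*y*f+K[1,2]
E
python3 - <<'E'
from h import *
s=robot.read_state();print(s)
for n in ['scene','side','wrist']:
    c=cam(n);im,d=robot.grab_frame(n);cv2.imwrite(f'pics/{n}0.png',im[:,:,::-1]);np.savez(f'{n}0.npz',im=im,d=d,K=c[0],k1=c[1],T=c[2]);print(n,c)
E
```

```text
pics
{'time': 0.0, 'joint_pos': array([ 1.62259648e+00,  2.55746777e-01,  1.06982852e-01, -5.03950390e-04,
       -1.42390576e+00, -2.84605261e-01]), 'joint_velocities': array([-5.00155092e-05, -1.19030782e-03,  7.22363017e-04,  2.86340062e-04,
       -7.08818187e-05, -1.09156321e-04]), 'tau': array([-9.88069005e-04, -3.86633027e+01,  2.37949419e+01,  5.36550969e+00,
       -6.02371496e-03,  8.02802731e-06]), 'eef_pos': array([126.69043595, 534.61134599, 193.4829499 ]), 'orientation': array([ 3.13965471e+00, -4.76671015e-05, -2.32879288e-01]), 'contact_force': array([-0.08470654, -0.04662497,  0.02909575]), 'wrist_torque': array([-0.01967647, -0.01150185,  0.05891992]), 'gripper_width': 85.4542602006126}
scene (array([[613.63707943,   0.        , 319.15258315],
       [  0.        , 613.63707943, 246.85820811],
       [  0.        ,   0.        ,   1.        ]]), -0.05567696690650482, array([[-6.86407943e-01, -6.06545381e-01,  4.01181799e-01,
         1.17051145e+03],
       [ 7.27089760e-01, -5.82715722e-01,  3.63019101e-01,
         6.16770304e+02],
       [ 1.35873828e-02,  5.4087
[... 490 characters left out ...]
],
       [-1.82616622e-02,  8.24986148e-01,  5.64857830e-01,
         9.33013621e+02],
       [ 0.00000000e+00,  0.00000000e+00,  0.00000000e+00,
         1.00000000e+00]]))
wrist (array([[345.30069779,   0.        , 319.23165636],
       [  0.        , 345.30069779, 230.91559699],
       [  0.        ,   0.        ,   1.        ]]), -0.06469878644739217, array([[-2.30262773e-01,  9.19968083e-01,  3.17234584e-01,
         2.08632236e+02],
       [-9.73125772e-01, -2.18453524e-01, -7.28305512e-02,
         5.16747400e+02],
       [ 2.29923019e-03, -3.25479315e-01,  9.45546365e-01,
         3.72837933e+02],
       [ 0.00000000e+00,  0.00000000e+00,  0.00000000e+00,
         1.00000000e+00]]))
```

View pics/scene0.png

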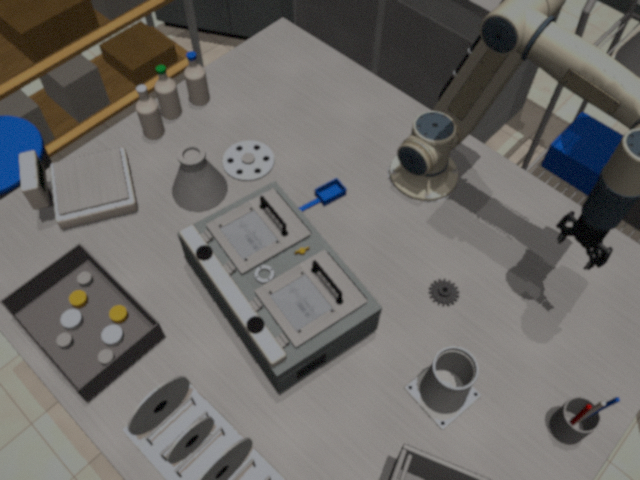

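View pics/side0.png

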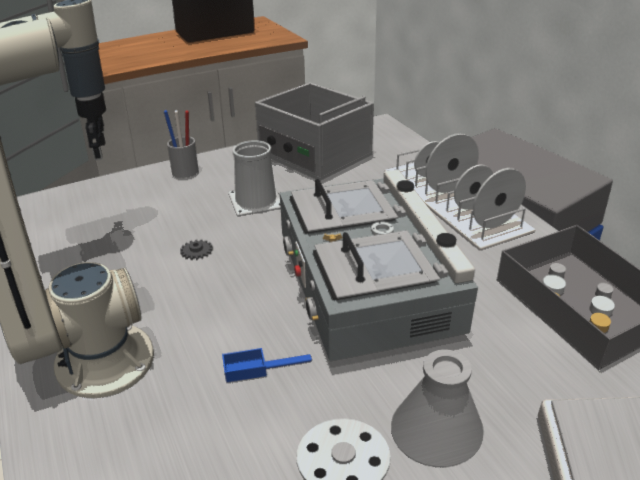

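View pics/wrist0.png

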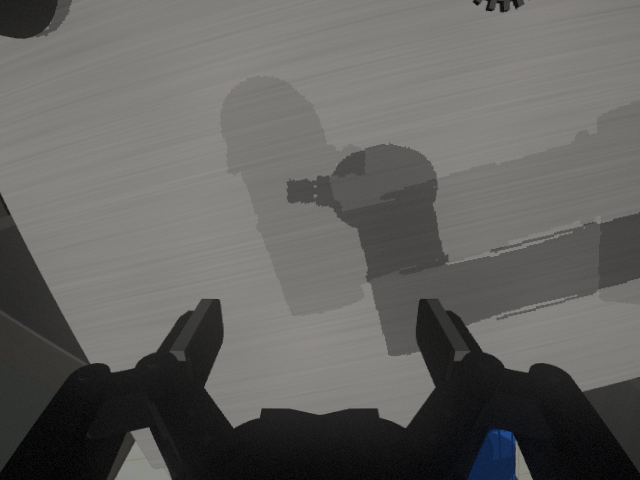

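The scene view shows the feeder around (280,285) with the left handle near (327,282) and the right one near (272,215). In the side view the handles are near (322,200) and (353,257). I'll enlarge both.

```bash
python3 - <<'E'
import cv2
a=cv2.imread('pics/scene0.png')[170:390,170:390];cv2.imwrite('pics/sc1.png',cv2.resize(a,None,fx=2.7,fy=2.7,interpolation=cv2.INTER_CUBIC))
a=cv2.imread('pics/side0.png')[165:365,270:490];cv2.imwrite('pics/si1.png',cv2.resize(a,None,fx=3,fy=3,interpolation=cv2.INTER_CUBIC))
E
```

```text
(no output)
```

View pics/sc1.png

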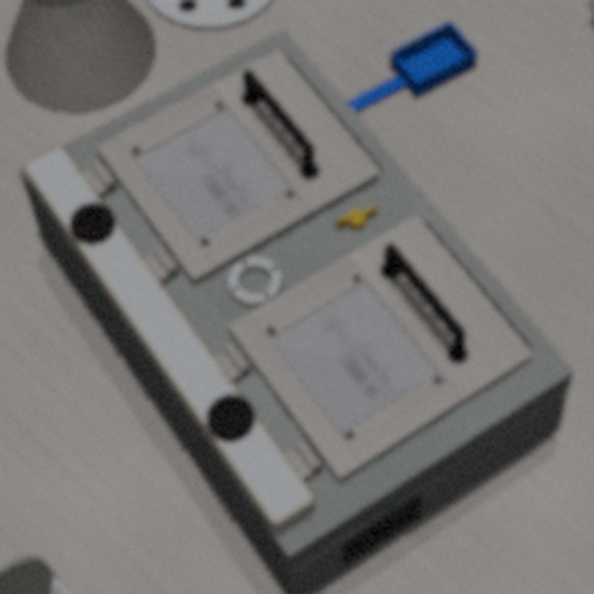

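View pics/si1.png

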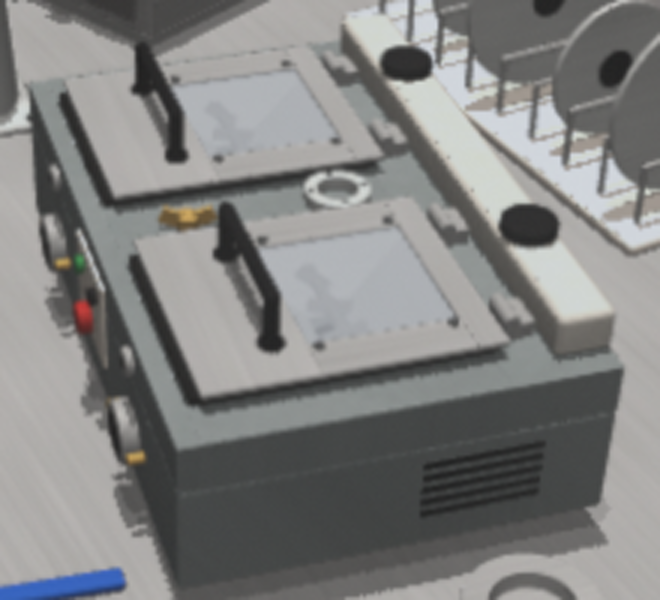

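```bash
cat > fit.py <<'E'
from h import *
from scipy.optimize import least_squares
sc=np.array([[282,50],[380,178],[97,148],[193,278],[422,217],[531,355],[230,325],[341,474]])/2.7+170
si=np.array([[200,397],[137,240],[508,347],[412,200],[113,197],[65,98],[380,157],[302,48]])/3+[270,165]
# order: R:FR,FL,BR,BL ; L same. local about the middle between the handles
loc=[(x,yc+y) for yc in(-125,125) for x in(-60,160) for y in(-95,95)]
for pts,n in((sc,'scene'),(si,'side')):
    z=np.load(n+'0.npz');c=(z['K'],float(z['k1']),z['T'])
    W=np.array([ray_z(c,u,v,166)[:2] for u,v in pts])
    def f(p):
        ca,sa=np.cos(p[2]),np.sin(p[2]);L=np.array(loc);return (np.c_[p[0]+ca*L[:,0]-sa*L[:,1],p[1]+sa*L[:,0]+ca*L[:,1]]-W).ravel()
    r=least_squares(f,[450,0,0]);p=r.x;print(n,p.round(3));print(f(p).reshape(-1,2).round(1).tolist())
    for s in(1,-1):
        H=[p[0]-np.sin(p[2])*125*s,p[1]+np.cos(p[2])*125*s,206];print(s,np.round(H,1),proj(c,H))
E
python3 fit.py
```

```text
scene [ 5.64865e+02  5.18000e-01 -2.06000e-01]
[[-0.5, -2.0], [-7.0, -1.6], [-1.5, -2.1], [1.4, 2.9], [0.6, -4.3], [-1.7, 4.5], [2.9, -1.1], [6.0, 3.7]]
1 [590.4 122.9 206. ] (np.float64(327.5766174647545), np.float64(278.893136763533))
-1 [ 539.3 -121.8  206. ] (np.float64(273.5795739851348), np.float64(211.84195615748814))
side [ 5.60866e+02 -1.71390e+01 -1.84000e-01]
[[-0.8, -8.6], [-6.8, -4.6], [4.9, -1.8], [0.6, 0.6], [-4.2, -6.2], [3.3, 25.6], [0.9, -4.1], [2.1, -0.9]]
1 [583.8 105.7 206. ] (np.float64(321.4519338721591), np.float64(193.5190477902966))
-1 [ 538. -140.  206.] (np.float64(353.27818768709324), np.float64(251.37053858784893))
```

```bash
cat > ov.py <<'E'
from h import *
from fit import loc
import sys
P=[float(a) for a in sys.argv[1:4]]
for n,(x0,y0,w,hh,f) in dict(scene=(170,170,220,220,2.7),side=(270,165,220,200,3)).items():
    z=np.load(n+'0.npz');c=(z['K'],float(z['k1']),z['T'])
    im=cv2.resize(z['im'][y0:y0+hh,x0:x0+w,::-1],None,fx=f,fy=f,interpolation=cv2.INTER_CUBIC)
    ca,sa=np.cos(P[2]),np.sin(P[2])
    def q(x,y,zz):
        u,v=proj(c,[P[0]+ca*x-sa*y,P[1]+sa*x+ca*y,zz]);return int((u-x0+.5)*f),int((v-y0+.5)*f)
    for s in(0,4):
        for i,j in((0,1),(1,3),(3,2),(2,0)): cv2.line(im,q(*loc[s+i],166),q(*loc[s+j],166),(0,0,255),1)
        yc=-125 if s==0 else 125
        cv2.line(im,q(0,yc-49,206),q(0,yc+49,206),(0,255,0),1)
    cv2.imwrite(f'pics/ov_{n}.png',im)
E
python3 ov.py 564.9 0.5 -.206 >/dev/null
python3 - <<'E'
from h import *
for n in('scene','side'):
    z=np.load(n+'0.npz');c=(z['K'],float(z['k1']),z['T']);d=z['d']
    P=[(245,245),(300,310)] if n=='scene' else [(410,260),(370,225)]
    for u,v in P: print(n,d[v,u],pix2w(c,u,v,d[v,u]))
E
```

```text
scene 1631.9314 [ 648.28346433 -122.03620462  163.98264174]
scene 1532.885 [684.13964289 117.46577422 161.26888445]
side 1312.3335 [ 661.42734039 -167.95110308  161.88404996]
side 1455.959 [664.74368188  11.18237845 147.57199352]
```

View pics/ov_scene.png

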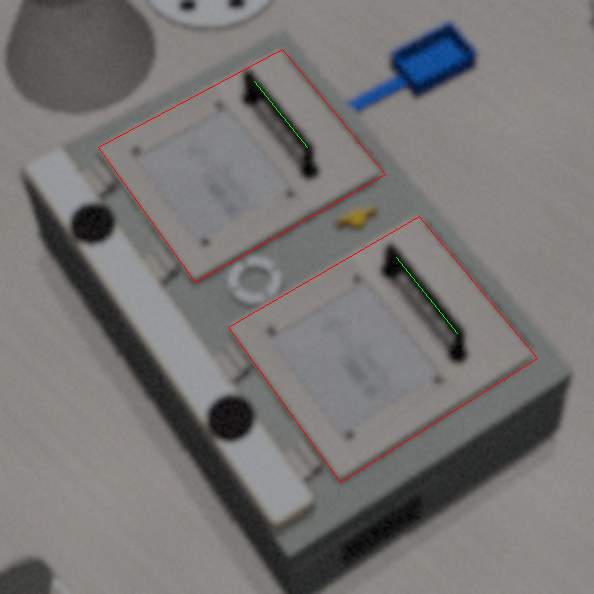

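View pics/ov_side.png

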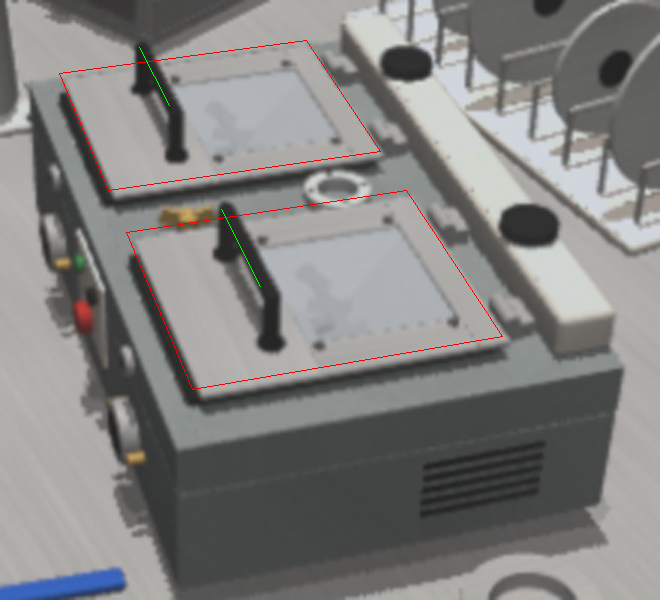

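The scene-camera model fits both views to within a few mm. The feeder yaw is about -0.205, with handles near (590,122) and (540,-122). I'll move above the left handle and refine the position with the wrist camera.

```bash
cat > to.py <<'E'
from h import *
import sys
# target x y z yaw -> delta from measured pose in units (tool down)
x,y,z,yaw=[float(a) for a in sys.argv[1:5]]
s=robot.read_state();A=R.from_euler('xyz',s['orientation'])
d=A.inv().apply(np.array([x,y,z])-s['eef_pos'])/200
r=(A.inv()*R.from_euler('xyz',[np.pi,0,yaw])).as_rotvec()/(np.pi/2)
print('dpos',d.round(3),'rot',r.round(3),'| t',round(s['time'],2),s['eef_pos'].round(1),s['orientation'].round(3),'F',s['contact_force'].round(2),'w',round(s['gripper_width'],1))
E
python3 to.py 590 122 300 -1.776; python3 to.py 280 400 300 -1.776
```

```text
dpos [ 2.73   1.474 -0.529] rot [ 0.001 -0.001  0.982] | t 0.15 [126.7 534.8 193.7] [ 3.14  -0.    -0.233] F [-0.19 -0.18  0.45] w 85.6
dpos [ 0.901  0.48  -0.531] rot [ 0.001 -0.001  0.982] | t 0.15 [126.7 534.8 193.7] [ 3.14  -0.    -0.233] F [-0.19 -0.18  0.45] w 85.6
```

```bash
python3 -m pendant '[{"delta_pos":[0,0,-0.2],"rotation":[0,0,0.09]},{"delta_pos":[0.1,0.05,-0.4],"rotation":[0,0,0.18]},{"delta_pos":[0.2,0.1,-0.53],"rotation":[0,0,0.27]},{"delta_pos":[0.3,0.16,-0.53],"rotation":[0,0,0.36]},{"delta_pos":[0.4,0.21,-0.53],"rotation":[0,0,0.45]},{"delta_pos":[0.5,0.27,-0.53],"rotation":[0,0,0.54]},{"delta_pos":[0.6,0.32,-0.53],"rotation":[0,0,0.63]},{"delta_pos":[0.7,0.37,-0.53],"rotation":[0,0,0.72]},{"delta_pos":[0.8,0.42,-0.53],"rotation":[0,0,0.81]},{"delta_pos":[0.9,0.48,-0.53],"rotation":[0,0,0.9]},{"delta_pos":[0.9,0.48,-0.53],"rotation":[0,0,0.982]}]'
python3 to.py 435 260 300 -1.776; python3 to.py 590 122 300 -1.776
```

```text
time: 1.25
eef_pos: [281.2, 398.6, 300.6]
orientation: [-3.141, -0.0, -1.783]
contact_force: [-1.1, 0.5, -0.1]
gripper_width: 85.3
dpos [ 0.515 -0.898  0.003] rot [-0.    -0.    -0.005] | t 1.25 [281.2 398.6 300.6] [-3.141 -0.    -1.783] F [-1.13  0.53 -0.13] w 85.3
dpos [ 1.026 -1.801  0.004] rot [-0.    -0.    -0.005] | t 1.25 [281.2 398.6 300.6] [-3.141 -0.    -1.783] F [-1.13  0.53 -0.13] w 85.3
```

```bash
python3 -m pendant '[{"delta_pos":[0.1,-0.17,0],"rotation":[0,0,0]},{"delta_pos":[0.2,-0.35,0],"rotation":[0,0,0]},{"delta_pos":[0.3,-0.53,0],"rotation":[0,0,0]},{"delta_pos":[0.4,-0.71,0],"rotation":[0,0,0]},{"delta_pos":[0.51,-0.9,0],"rotation":[0,0,0]}]' && python3 -m pendant '[{"delta_pos":[0.1,-0.18,0],"rotation":[0,0,0]},{"delta_pos":[0.2,-0.35,0],"rotation":[0,0,0]},{"delta_pos":[0.3,-0.53,0],"rotation":[0,0,0]},{"delta_pos":[0.4,-0.71,0],"rotation":[0,0,0]},{"delta_pos":[0.47,-0.82,0],"rotation":[0,0,0]},{"delta_pos":[0.51,-0.9,0],"rotation":[0,0,0]},{"delta_pos":[0.51,-0.9,0],"rotation":[0,0,0]}]'
cat > w.py <<'E'
from h import *
import sys
n=sys.argv[1];s=robot.read_state();print(s['eef_pos'].round(1),s['orientation'].round(3),s['contact_force'].round(2),s['gripper_width'])
c=cam('wrist');im,d=robot.grab_frame('wrist');cv2.imwrite(f'pics/{n}.png',im[:,:,::-1]);np.savez(n+'.npz',im=im,d=d,K=c[0],k1=c[1],T=c[2])
E
python3 w.py w1
```

```text
time: 1.75
eef_pos: [436.2, 262.6, 300.2]
orientation: [3.141, -0.0, -1.775]
contact_force: [0.5, 1.3, 0.1]
gripper_width: 85.4
time: 2.45
eef_pos: [592.0, 125.7, 298.8]
orientation: [3.14, -0.002, -1.778]
contact_force: [0.7, 0.6, -0.5]
gripper_width: 85.0
[592.  125.7 298.8] [ 3.140e+00 -2.000e-03 -1.778e+00] [ 0.73  0.61 -0.48] 85.0450155086961
```

View pics/w1.png

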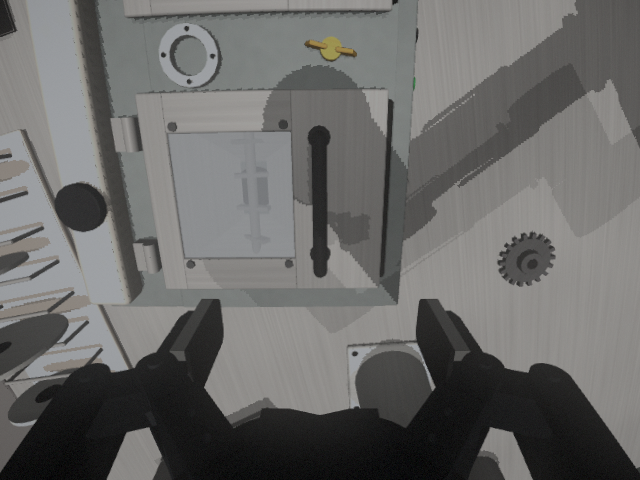

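```bash
python3 - <<'E'
import cv2
a=cv2.imread('pics/w1.png')[70:310,120:420];cv2.imwrite('pics/w1c.png',cv2.resize(a,None,fx=2.5,fy=2.5,interpolation=cv2.INTER_CUBIC))
E
```

```text
(no output)
```

View pics/w1c.png

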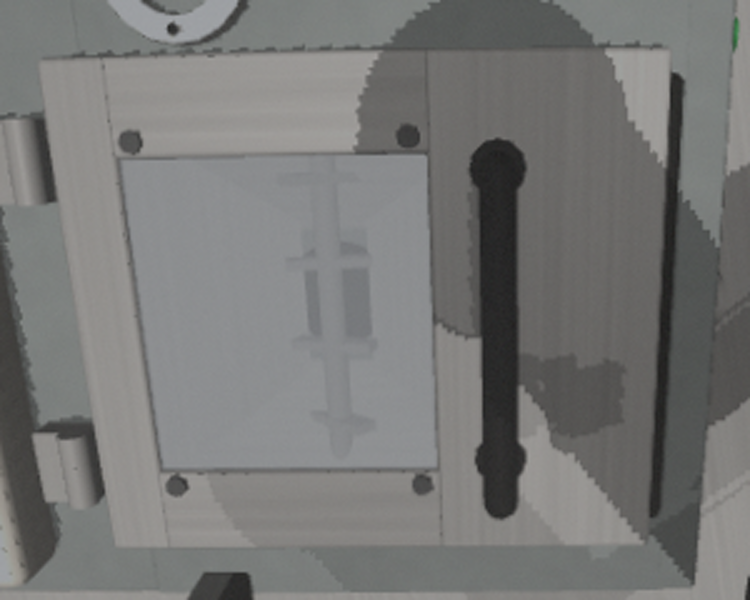

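The left lid's corners in the crop are FR (669,47), FL (646,545), BR (40,58) and BL (115,547). The bar runs along x≈498.

```bash
python3 - <<'E'
from h import *
z=np.load('w1.npz');c=(z['K'],float(z['k1']),z['T'])
q=lambda u,v:(u/2.5+120,v/2.5+70)
C={k:ray_z(c,*q(*p),166)[:2] for k,p in dict(FR=(669,47),FL=(646,545),BR=(40,58),BL=(115,547)).items()}
for k,v in C.items(): print(k,v.round(1))
e=(C['BR']+C['BL']-C['FR']-C['FL'])/2;f=(C['FL']+C['BL']-C['FR']-C['BR'])/2
print('len',np.linalg.norm(e),np.linalg.norm(f),'yaw',np.arctan2(e[1],e[0]),np.arctan2(f[1],f[0])-np.pi/2)
print('ctr',sum(C.values())/4,'handle',sum(C.values())/4-e/np.linalg.norm(e)*50)
for p in((497,175),(498,300),(500,495)): print('bar',ray_z(c,*q(*p),206).round(1))
d=z['d']
for p in((498,300),(600,250),(270,520)):
  u,v=q(*p);print(pix2w(c,u,v,d[int(v),int(u)]).round(1))
E
```

```text
FR [513.7  36.7]
FL [550.3 221.9]
BR [725.5  -6. ]
BL [763.8 178.6]
len 216.9690937243908 188.64268520809412 yaw -0.1996402260511445 -0.19985095376649986
ctr [638.34698852 107.78431578] handle [589.340089   117.70015155]
bar [579.   63.8 206. ]
bar [586.8 102.1 206. ]
bar [600.2 169.4 206. ]
[586.5 101.1 211.1]
[548.6 100.  166.3]
[696.7 179.4 166.5]
```

```bash
python3 to.py 590 118 186 -1.771
```

```text
dpos [ 0.043 -0.003  0.566] rot [ 0.001 -0.001 -0.004] | t 2.5 [591.3 126.7 299.2] [ 3.140e+00 -1.000e-03 -1.777e+00] F [ 0.17  0.1  -0.26] w 85.6
```

```bash
python3 -m pendant '[{"delta_pos":[0.043,0,0.1],"rotation":[0,0,-0.004]},{"delta_pos":[0.043,0,0.25],"rotation":[0,0,-0.004]},{"delta_pos":[0.043,0,0.38],"rotation":[0,0,-0.004]},{"delta_pos":[0.043,0,0.47],"rotation":[0,0,-0.004]},{"delta_pos":[0.043,0,0.53],"rotation":[0,0,-0.004]},{"delta_pos":[0.043,0,0.565],"rotation":[0,0,-0.004]},{"delta_pos":[0.043,0,0.565],"rotation":[0,0,-0.004]}]'
python3 to.py 590 118 186 -1.771; python3 w.py w2
```

```text
time: 3.2
eef_pos: [588.8, 119.2, 187.0]
orientation: [3.141, -0.0, -1.769]
contact_force: [-0.1, -0.6, 0.2]
gripper_width: 85.5
dpos [ 0.005 -0.007  0.005] rot [ 0.    -0.     0.002] | t 3.2 [588.8 119.2 187. ] [ 3.141 -0.    -1.769] F [-0.07 -0.56  0.24] w 85.5
[588.8 119.2 187. ] [ 3.141 -0.    -1.769] [-0.07 -0.56  0.24] 85.51508823605796
```

View pics/w2.png

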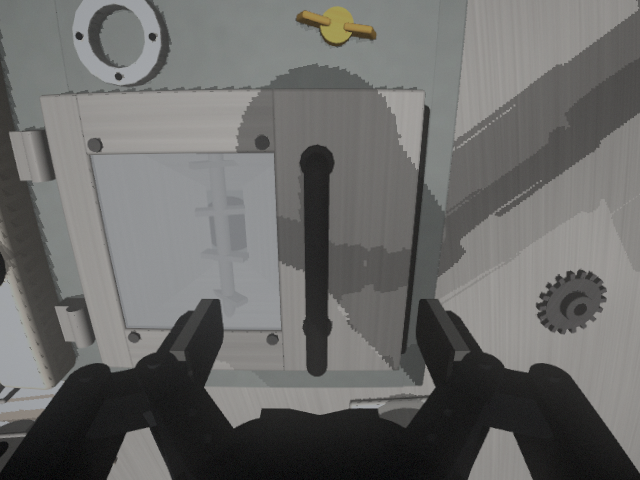

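```bash
python3 - <<'E'
from h import *
z=np.load('w2.npz');c=(z['K'],float(z['k1']),z['T'])
for P in([588.8,119.2,187],[588.8,119.2,206],[590,118,206],[580,69,206],[600,167,206]): print(P,np.round(proj(c,P),1))
for uv in((317,160),(317,240),(317,345),(317,370)): print(uv,ray_z(c,*uv,206).round(1), pix2w(c,*uv,z['d'][uv[1],uv[0]]).round(1))
E
```

```text
[588.8, 119.2, 187] [318.9 266.2]
[588.8, 119.2, 206] [318.9 281.7]
[590, 118, 206] [316.1 280.1]
[580, 69, 206] [316.3 184.3]
[600, 167, 206] [316.1 358.8]
(317, 160) [577.4  58.  206. ] [577.5  58.2 203.9]
(317, 240) [585.2  96.4 206. ] [584.7  94.4 211.6]
(317, 345) [597.6 157.8 206. ] [596.7 153.7 211.5]
(317, 370) [601.1 174.9 206. ] [600.3 171.4 210.1]
```

Centred within about 1 mm, so I'll close on the bar.

```bash
python3 -m pendant '[{"delta_pos":[0.005,-0.006,0.003],"rotation":[0,0,0]},{"delta_pos":[0.005,-0.006,0.003],"rotation":[0,0,0]},{"delta_pos":[0.005,-0.006,0.003],"rotation":[0,0,0]},{"delta_pos":[0.005,-0.006,0.003],"rotation":[0,0,0]},{"delta_pos":[0.005,-0.006,0.003],"rotation":[0,0,0]},{"delta_pos":[0.005,-0.006,0.003],"rotation":[0,0,0]},{"delta_pos":[0.005,-0.006,0.003],"rotation":[0,0,0]},{"delta_pos":[0.005,-0.006,0.003],"rotation":[0,0,0]}]' 1 60; python3 to.py 590 118 186 -1.771
```

```text
time: 4.05
eef_pos: [590.2, 117.7, 186.8]
orientation: [3.142, -0.0, -1.769]
contact_force: [0.0, 1.0, -1.0]
gripper_width: 0.1
dpos [-0.001  0.001  0.004] rot [ 0.    -0.     0.001] | t 4.05 [590.2 117.7 186.8] [ 3.142 -0.    -1.769] F [ 0.02  1.03 -1.05] w 0.1
```

Width 0.1 means the pads didn't take the bar. I'll look before moving.

```bash
python3 w.py w3; python3 - <<'E'
from h import *
for n in('scene','side'):
    im,d=robot.grab_frame(n)
    (x0,y0,w,h,f)=dict(scene=(230,180,200,150,4),side=(270,120,200,150,4))[n]
    cv2.imwrite(f'pics/{n}3.png',cv2.resize(im[y0:y0+h,x0:x0+w,::-1],None,fx=f,fy=f,interpolation=cv2.INTER_CUBIC))
print(robot.read_state()['gripper_width'])
E
```

```text
[590.2 117.7 186.8] [ 3.142 -0.    -1.769] [ 0.02  1.03 -1.05] 0.06028949055072257
-0.07362249937409356
```

View pics/w3.png

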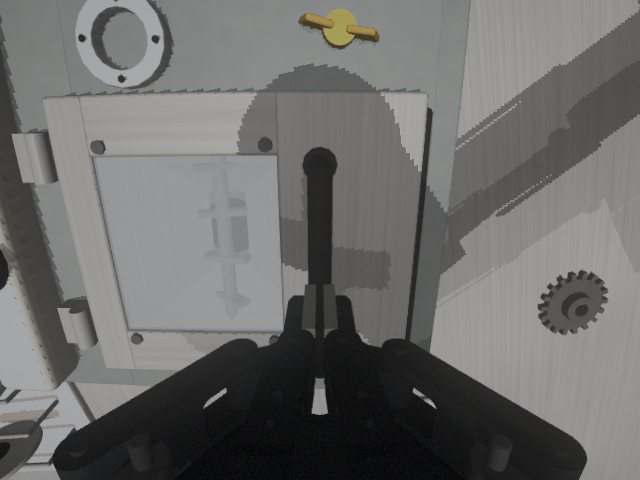

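View pics/side3.png

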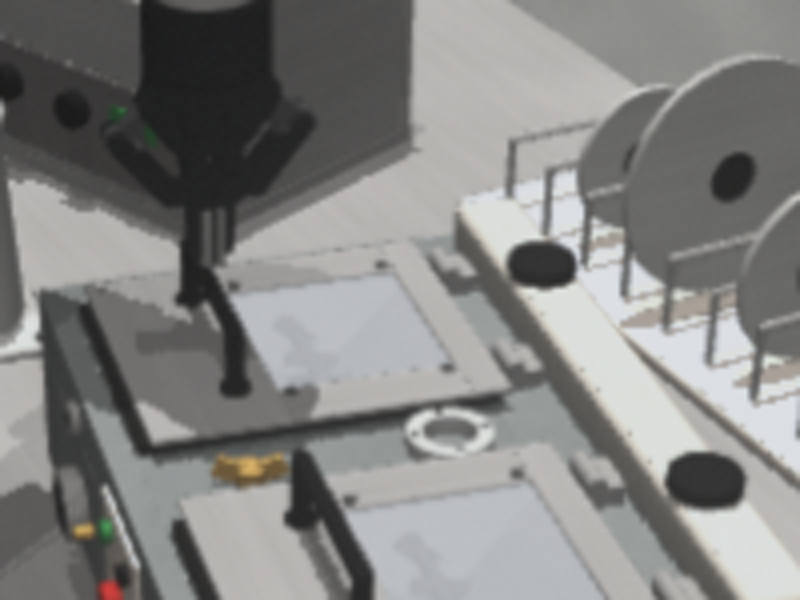

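View pics/scene3.png

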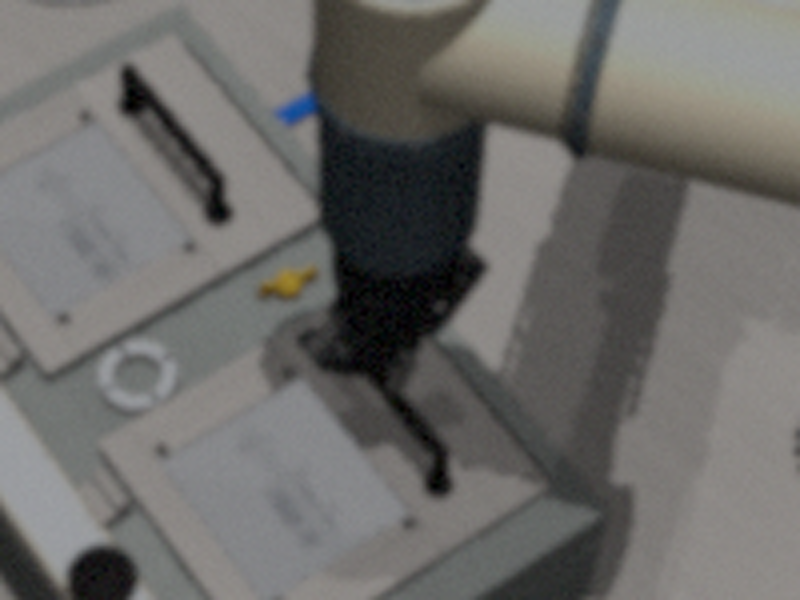

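```bash
python3 - <<'E'
from h import *
z=np.load('w3.npz');a=z['im'][130:430,180:460,::-1].astype(float);a=np.clip(a*2.2,0,255).astype(np.uint8)
cv2.imwrite('pics/w3c.png',cv2.resize(a[100:260,60:220],None,fx=3.7,fy=3.7,interpolation=cv2.INTER_CUBIC))
c=(z['K'],float(z['k1']),z['T']);d=z['d']
for u,v in((320,200),(320,260),(320,275),(320,284),(312,292),(320,292),(328,292),(320,300),(312,310),(320,310),(328,310),(320,330)): print(u,v,pix2w(c,u,v,d[v,u]).round(1))
E
```

```text
320 200 [580.8  73.6 212.8]
320 260 [586.7 103.1 212. ]
320 275 [588.2 110.6 212.9]
320 284 [587.8 108.4 226.5]
312 292 [591.1 107.5 234.3]
320 292 [587.8 108.3 234.1]
328 292 [584.3 108.3 235.2]
320 300 [587.8 108.3 240.7]
312 310 [590.7 107.1 249.4]
320 310 [587.8 108.3 248.4]
328 310 [584.6 108.4 249.4]
320 330 [588.  109.  260.6]
```

View pics/w3c.png

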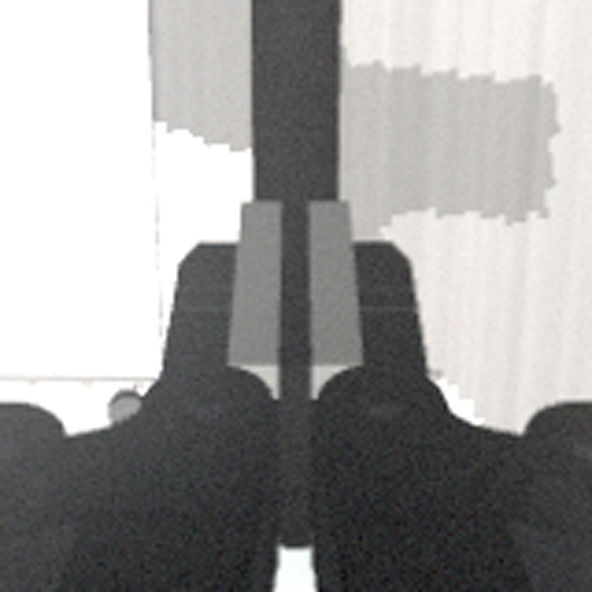

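```bash
python3 - <<'E'
from h import *
for n,(x0,y0) in dict(side=(270,120),scene=(230,180)).items():
    c=cam(n)
    for P in([590,118,187],[590,118,206],[590,118,212],[590,118,226],[590,118,260],[600,167,206],[580,69,206]):
        u,v=proj(c,P);print(n,P,round((u-x0)*4),round((v-y0)*4))
z=np.load('w2.npz');c=(z['K'],float(z['k1']),z['T']);d=z['d']
for u,v in((212,305),(205,330),(428,305),(435,330),(190,345)): print(u,v,d[v,u],pix2w(c,u,v,d[v,u]).round(1))
print(robot.calibration('wrist')['mount'])
z=np.load('wrist0.npz');c=(z['K'],float(z['k1']),z['T']);d=z['d']
for u,v in((212,305),(205,330),(428,305),(435,330)): print(u,v,d[v,u],pix2w(c,u,v,d[v,u]).round(1))
E
```

```text
side [590, 118, 187] 207 310
side [590, 118, 206] 206 283
side [590, 118, 212] 206 274
side [590, 118, 226] 206 253
side [590, 118, 260] 205 203
side [600, 167, 206] 186 244
side [580, 69, 206] 227 323
scene [590, 118, 187] 384 405
scene [590, 118, 206] 385 390
scene [590, 118, 212] 385 386
scene [590, 118, 226] 386 374
scene [590, 118, 260] 387 346
scene [600, 167, 206] 432 448
scene [580, 69, 206] 339 334
212 305 137.80379 [629.1 101.1 245.6]
205 330 127.14839 [629.1 104.4 258. ]
428 305 137.32327 [543.8 117.9 246.1]
435 330 126.03494 [545.2 120.5 259. ]
190 345 113.392395 [629.  101.  271.4]
[[ 4.78042801e-04  9.45604515e-01  3.25318109e-01  8.29430051e+01]
 [ 9.99999805e-01 -5.82814786e-04  2.24609647e-04  1.76352184e-01]
 [ 4.01992101e-04  3.25317938e-01 -9.45604610e-01 -1.79210642e+02]
 [ 0.00000000e+00  0.00000000e+00  0.00000000e+00  1.00000000e+00]]
212 305 138.63467 [147.  575.7 251.4]
205 330 127.73223 [143.8 575.8 264. ]
428 305 137.31377 [127.7 490.7 252.8]
435 330 125.982895 [125.1 492.3 265.7]
```

The tips of the shut fingers show at z≈225 in the wrist depth, and the side view agrees. That is about 38 mm short of the stated TCP, so the pads closed just above the bar. I'll reopen, go 28 mm lower carefully and look again.

```bash
python3 -m pendant '[{"delta_pos":[0,0,0],"rotation":[0,0,0]},{"delta_pos":[0,0,0],"rotation":[0,0,0]},{"delta_pos":[0,0,0],"rotation":[0,0,0]},{"delta_pos":[0,0,0],"rotation":[0,0,0]},{"delta_pos":[0,0,0.05],"rotation":[0,0,0]},{"delta_pos":[0,0,0.1],"rotation":[0,0,0]},{"delta_pos":[0,0,0.14],"rotation":[0,0,0]},{"delta_pos":[0,0,0.14],"rotation":[0,0,0]}]' -1 60; python3 w.py w4; python3 - <<'E'
from h import *
z=np.load('w4.npz');c=(z['K'],float(z['k1']),z['T']);d=z['d']
for u,v in((212,305),(205,330),(428,305),(435,330),(320,200),(320,260),(280,200)): print(u,v,d[v,u],pix2w(c,u,v,d[v,u]).round(1))
im,d=robot.grab_frame('side');cv2.imwrite('pics/side4.png',cv2.resize(im[120:270,270:470,::-1],None,fx=4,fy=4,interpolation=cv2.INTER_CUBIC))
E
```

```text
time: 5.0
eef_pos: [589.0, 117.4, 156.6]
orientation: [3.138, -0.002, -1.769]
contact_force: [0.5, 0.2, -0.6]
gripper_width: 85.4
[589.  117.4 156.6] [ 3.138e+00 -2.000e-03 -1.769e+00] [ 0.51  0.23 -0.57] 85.35584360074547
212 305 138.37218 [629.7  99.6 214.6]
205 330 126.968506 [629.5 102.6 227.7]
428 305 138.04622 [544.1 116.6 215.2]
435 330 126.01042 [545.7 118.8 228.7]
320 200 128.68826 [578.6  66.6 210.5]
320 260 135.5542 [583.3  90.1 211.4]
280 200 174.95901 [600.4  73.5 165.3]
```

View pics/side4.png

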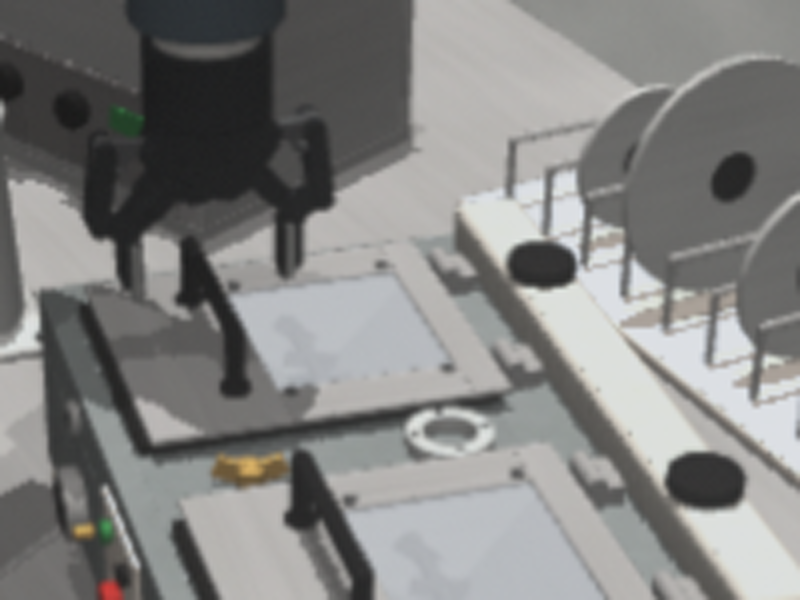

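View pics/w4.png

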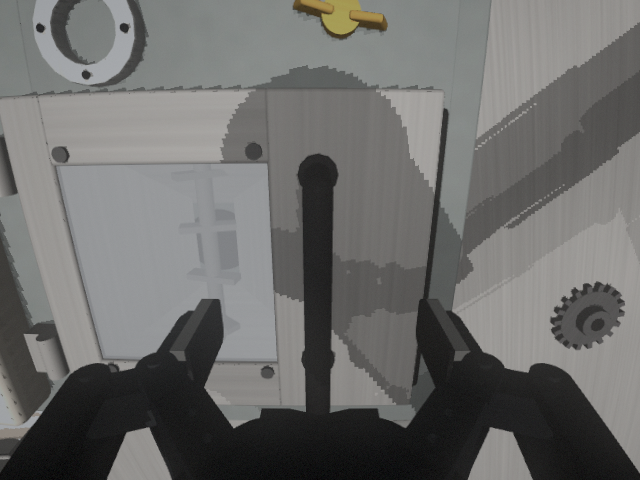

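The open tips now stand at about 209, just beside the bar. I'll go 9 mm lower and close.

```bash
python3 -m pendant '[{"delta_pos":[0,-0.003,0.045],"rotation":[0,0,0]},{"delta_pos":[0,-0.003,0.045],"rotation":[0,0,0]}]' && python3 -m pendant '[{"delta_pos":[0,0,0],"rotation":[0,0,0]},{"delta_pos":[0,0,0],"rotation":[0,0,0]},{"delta_pos":[0,0,0],"rotation":[0,0,0]},{"delta_pos":[0,0,0],"rotation":[0,0,0]},{"delta_pos":[0,0,0],"rotation":[0,0,0]},{"delta_pos":[0,0,0],"rotation":[0,0,0]},{"delta_pos":[0,0,0],"rotation":[0,0,0]}]' 1 60; python3 to.py 590 118 148 -1.771
```

```text
time: 5.3
eef_pos: [590.1, 117.6, 148.5]
orientation: [3.14, -0.001, -1.769]
contact_force: [-0.9, 0.9, -0.3]
gripper_width: 85.7
time: 6.0
eef_pos: [590.1, 117.7, 150.0]
orientation: [3.141, -0.0, -1.769]
contact_force: [-4.4, 1.3, 3.4]
gripper_width: 10.0
dpos [-0.001  0.001  0.01 ] rot [ 0.001 -0.     0.001] | t 6.0 [590.1 117.7 150. ] [ 3.141 -0.    -1.769] F [-4.45  1.29  3.42] w 10.0
```

```bash
python3 w.py w5; python3 - <<'E'
from h import *
z=np.load('w5.npz');a=np.clip(z['im'][220:400,220:420,::-1].astype(float)*2,0,255).astype(np.uint8)
cv2.imwrite('pics/w5c.png',cv2.resize(a,None,fx=3,fy=3,interpolation=cv2.INTER_CUBIC))
c=(z['K'],float(z['k1']),z['T']);d=z['d']
for v in range(240,340,8): print(v,[pix2w(c,u,v,d[v,u]).round(0).tolist() for u in(309,320,331)])
im,d=robot.grab_frame('side');cv2.imwrite('pics/side5.png',cv2.resize(im[145:225,280:390,::-1],None,fx=7,fy=7,interpolation=cv2.INTER_CUBIC))
E
```

```text
[590.1 117.7 150. ] [ 3.141 -0.    -1.769] [-4.45  1.29  3.42] 10.015319766638166
240 [[586.0, 80.0, 209.0], [582.0, 79.0, 212.0], [578.0, 81.0, 210.0]]
248 [[587.0, 82.0, 210.0], [583.0, 83.0, 212.0], [579.0, 84.0, 209.0]]
256 [[587.0, 85.0, 210.0], [583.0, 86.0, 212.0], [579.0, 88.0, 209.0]]
264 [[588.0, 89.0, 210.0], [584.0, 89.0, 211.0], [580.0, 91.0, 209.0]]
272 [[589.0, 92.0, 209.0], [585.0, 92.0, 212.0], [581.0, 94.0, 210.0]]
280 [[590.0, 96.0, 209.0], [585.0, 96.0, 211.0], [581.0, 98.0, 209.0]]
288 [[590.0, 99.0, 209.0], [586.0, 99.0, 211.0], [582.0, 101.0, 210.0]]
296 [[591.0, 103.0, 210.0], [587.0, 102.0, 212.0], [582.0, 104.0, 211.0]]
304 [[592.0, 106.0, 209.0], [587.0, 105.0, 213.0], [583.0, 108.0, 210.0]]
312 [[593.0, 110.0, 210.0], [588.0, 110.0, 210.0], [584.0, 111.0, 209.0]]
320 [[593.0, 113.0, 210.0], [589.0, 112.0, 212.0], [585.0, 115.0, 210.0]]
328 [[594.0, 117.0, 210.0], [589.0, 117.0, 211.0], [585.0, 119.0, 209.0]]
336 [[595.0, 120.0, 210.0], [590.0, 120.0, 212.0], [586.0, 123.0, 209.0]]
```

View pics/w5c.png

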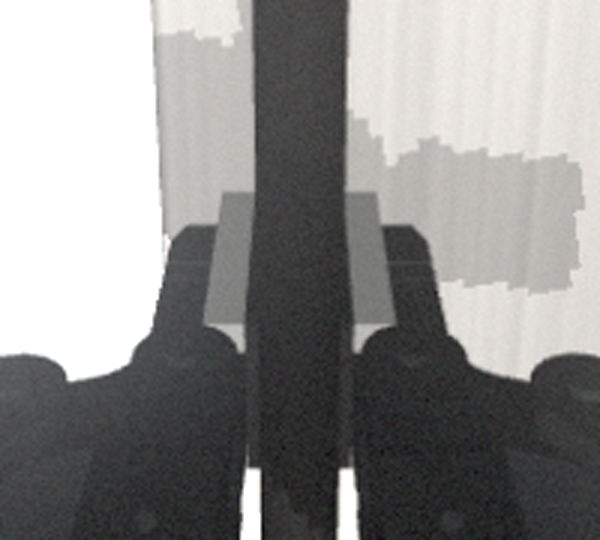

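View pics/side5.png

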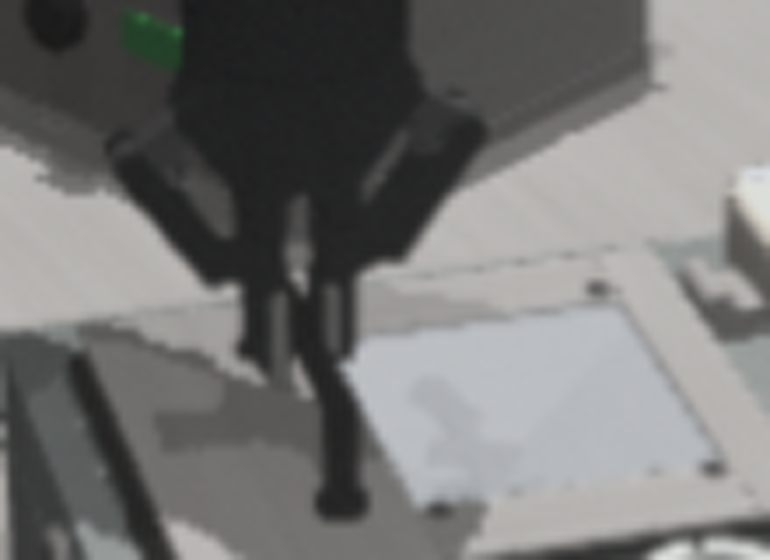

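The grip is good, with the bar between the pads. Now a progressive tug.

```bash
python3 -m pendant '[{"delta_pos":[0,0,-0.01],"rotation":[0,0,0]},{"delta_pos":[0,0,-0.02],"rotation":[0,0,0]},{"delta_pos":[0,0,-0.025],"rotation":[0,0,0]},{"delta_pos":[0,0,-0.025],"rotation":[0,0,0]}]'; python3 to.py 590 118 148 -1.771
```

```text
time: 6.5
eef_pos: [591.1, 117.5, 154.3]
orientation: [-3.141, -0.0, -1.769]
contact_force: [2.9, -0.2, -7.4]
gripper_width: 9.7
dpos [-0.001  0.006  0.031] rot [-0.    -0.     0.001] | t 6.5 [591.1 117.5 154.3] [-3.141 -0.    -1.769] F [ 2.95 -0.23 -7.41] w 9.7
```

```bash
python3 -m pendant '[{"delta_pos":[0,0,-0.01],"rotation":[0,0,0]},{"delta_pos":[0,0,-0.02],"rotation":[0,0,0]},{"delta_pos":[0,0,-0.02],"rotation":[0,0,0]}]'; python3 to.py 590 118 148 -1.771
```

```text
time: 6.8
eef_pos: [592.5, 117.3, 158.9]
orientation: [-3.138, 0.0, -1.769]
contact_force: [8.6, -1.9, -9.1]
gripper_width: 10.1
dpos [-0.001  0.013  0.055] rot [-0.002  0.     0.001] | t 6.8 [592.5 117.3 158.9] [-3.138  0.    -1.769] F [ 8.59 -1.94 -9.09] w 10.1
```

```bash
python3 w.py w6; python3 - <<'E'
from h import *
im,d=robot.grab_frame('side');cv2.imwrite('pics/side6.png',cv2.resize(im[155:245,280:410,::-1],None,fx=6,fy=6,interpolation=cv2.INTER_CUBIC))
for n in('w5','w6'):
    z=np.load(n+'.npz');c=(z['K'],float(z['k1']),z['T']);d=z['d']
    for a,b in(((340,240),(400,330)),((150,120),(240,160)),((60,200),(200,300)),((300,10),(400,60))):
        P=np.array([pix2w(c,u,v,d[v,u]) for u in range(a[0],b[0],10) for v in range(a[1],b[1],8)]);print(n,a,np.median(P,0).round(1))
    print([pix2w(c,320,v,d[v,320]).round(1).tolist() for v in (240,290)])
E
```

```text
[592.5 117.3 158.9] [-3.138  0.    -1.769] [ 8.59 -1.94 -9.09] 10.145831425873492
w5 (340, 240) [566.7 115.3 165.6]
w5 (150, 120) [634.3  34.2 165.8]
w5 (60, 200) [687.   81.5 163.8]
w5 (300, 10) [555.3   3.6 149.6]
[[582.0, 79.3, 212.5], [586.1, 99.9, 211.2]]
w6 (340, 240) [569.2 114.9 176. ]
w6 (150, 120) [637.8  33.7 171.1]
w6 (60, 200) [693.9  82.1 167.2]
w6 (300, 10) [556.9   2.7 149.8]
[[584.3, 79.4, 219.9], [588.3, 99.3, 220.4]]
```

View pics/side6.png

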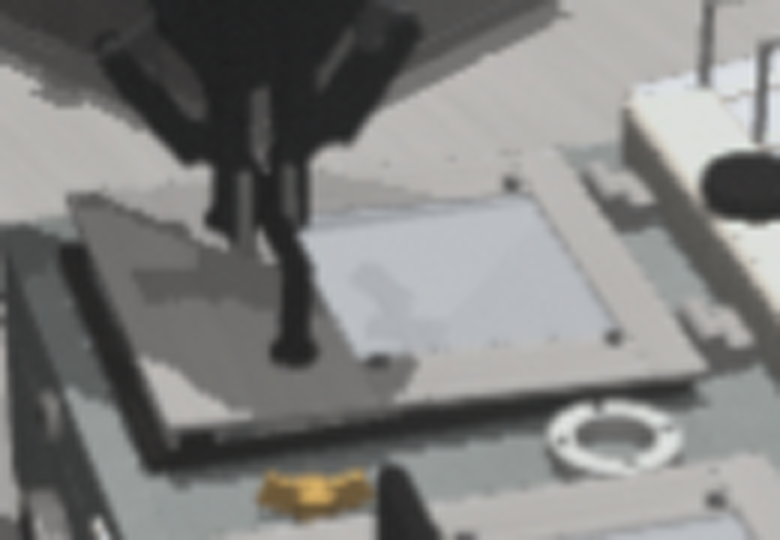

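View pics/w6.png

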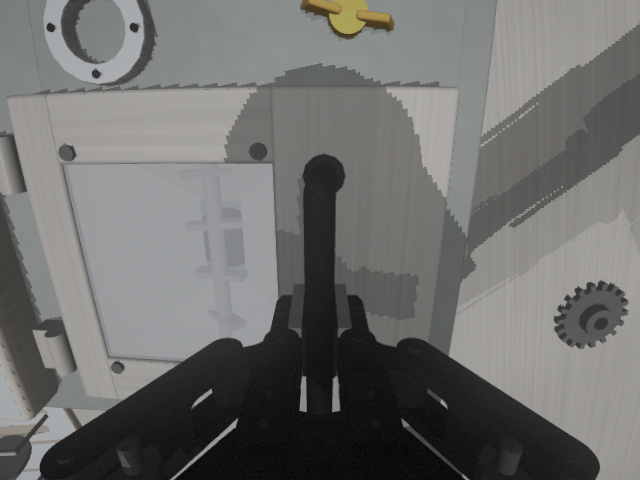

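The left lid has risen (lid face at z≈176 in front, against 166 shut), so the left catch had not gripped. I'll lower it, let go, and go up.

```bash
python3 -m pendant '[{"delta_pos":[0,0,0.015],"rotation":[0,0,0]},{"delta_pos":[0,0,0.03],"rotation":[0,0,0]},{"delta_pos":[0,0,0.043],"rotation":[0,0,0]},{"delta_pos":[0,0,0.043],"rotation":[0,0,0]}]' && python3 -m pendant '[{"delta_pos":[0,0,0],"rotation":[0,0,0]},{"delta_pos":[0,0,0],"rotation":[0,0,0]},{"delta_pos":[0,0,0],"rotation":[0,0,0]},{"delta_pos":[0,0,0],"rotation":[0,0,0]},{"delta_pos":[0,0,0],"rotation":[0,0,0]}]' -1; python3 to.py 590 118 250 -1.771
```

```text
time: 7.3
eef_pos: [590.1, 117.7, 150.2]
orientation: [3.141, -0.0, -1.769]
contact_force: [-1.1, 0.8, -4.1]
gripper_width: 10.2
time: 7.8
eef_pos: [590.9, 117.5, 150.4]
orientation: [-3.141, 0.0, -1.769]
contact_force: [-0.3, 0.3, 0.1]
gripper_width: 80.9
dpos [-0.001  0.005 -0.498] rot [-0.     0.     0.001] | t 7.8 [590.9 117.5 150.4] [-3.141  0.    -1.769] F [-0.33  0.31  0.11] w 80.9
```

```bash
python3 - <<'E'
from h import *
z=np.load('w3.npz');c=(z['K'],float(z['k1']),z['T']);d=z['d'];W=c[2]@np.linalg.inv(np.array(robot.calibration('wrist')['mount']));Wi=np.linalg.inv(W)
print('tool coords (x,y,z) rel TCP, shut')
for v in (300,340,360,380,400,420,440,460,475): print(v,[(Wi@np.append(pix2w(c,u,v,d[v,u]),1))[:3].round(0).tolist() for u in(150,220,260,300,340,380,450)])
E
```

```text
tool coords (x,y,z) rel TCP, shut
300 [[-37.0, -115.0, 23.0], [-35.0, -66.0, 22.0], [-36.0, -39.0, 23.0], [6.0, -8.0, -48.0], [6.0, 9.0, -48.0], [-35.0, 41.0, 22.0], [-132.0, 159.0, 186.0]]
340 [[-67.0, -119.0, 21.0], [-66.0, -69.0, 20.0], [-66.0, -41.0, 21.0], [12.0, -6.0, -84.0], [12.0, 7.0, -84.0], [-66.0, 42.0, 21.0], [-191.0, 168.0, 188.0]]
360 [[-85.0, -122.0, 21.0], [11.0, -30.0, -93.0], [6.0, -19.0, -86.0], [11.0, -6.0, -92.0], [12.0, 7.0, -93.0], [6.0, 20.0, -87.0], [-223.0, 173.0, 188.0]]
380 [[-119.0, -137.0, 38.0], [10.0, -29.0, -100.0], [16.0, -16.0, -107.0], [15.0, -5.0, -106.0], [16.0, 6.0, -106.0], [17.0, 16.0, -108.0], [11.0, 38.0, -101.0]]
400 [[11.0, -45.0, -110.0], [-8.0, -33.0, -90.0], [16.0, -15.0, -113.0], [16.0, -5.0, -113.0], [17.0, 5.0, -114.0], [15.0, 15.0, -113.0], [11.0, 35.0, -109.0]]
420 [[11.0, -42.0, -116.0], [-9.0, -32.0, -97.0], [16.0, -14.0, -119.0], [9.0, -5.0, -113.0], [12.0, 5.0, -116.0], [16.0, 14.0, -119.0], [5.0, 36.0, -110.0]]
440 [[6.0, -43.0, -117.0], [9.0, -24.0, -119.0], [17.0, -13.0, -126.0], [10.0, -4.0, -120.0], [10.0, 5.0, -120.0], [15.0, 14.0, -124.0], [-2.0, 36.0, -111.0]]
460 [[4.0, -41.0, -122.0], [11.0, -22.0, -126.0], [18.0, -12.0, -131.0], [10.0, -4.0, -125.0], [11.0, 5.0, -126.0], [19.0, 12.0, -132.0], [-9.0, 37.0, -112.0]]
475 [[2.0, -41.0, -124.0], [10.0, -21.0, -129.0], [19.0, -11.0, -135.0], [10.0, -4.0, -129.0], [10.0, 5.0, -129.0], [18.0, 12.0, -134.0], [9.0, 29.0, -129.0]]
```

The whole gripper sits 38 mm behind the stated TCP, so shut tips are at TCP z+38. The knuckles clear the bar while pressing without turning the tool. I'll raise, shut, and go over press_left.

```bash
python3 -m pendant '[{"delta_pos":[0,0,-0.15],"rotation":[0,0,0]},{"delta_pos":[0,0,-0.3],"rotation":[0,0,0]},{"delta_pos":[0,0,-0.42],"rotation":[0,0,0]},{"delta_pos":[0,0,-0.42],"rotation":[0,0,0]}]'; python3 to.py 545.9 126.9 232 -1.771;python3 to.py 545.9 126.9 145 -1.771
```

```text
time: 8.2
eef_pos: [592.7, 117.7, 238.6]
orientation: [-3.135, 0.003, -1.769]
contact_force: [-0.5, -0.2, 1.0]
gripper_width: 85.3
dpos [0.001 0.239 0.031] rot [-0.005  0.002  0.001] | t 8.2 [592.7 117.7 238.6] [-3.135e+00  3.000e-03 -1.769e+00] F [-0.45 -0.22  1.02] w 85.3
dpos [0.003 0.242 0.466] rot [-0.005  0.002  0.001] | t 8.2 [592.7 117.7 238.6] [-3.135e+00  3.000e-03 -1.769e+00] F [-0.45 -0.22  1.02] w 85.3
```

```bash
python3 -m pendant '[{"delta_pos":[0,0.08,0],"rotation":[0,0,0]},{"delta_pos":[0,0.16,0],"rotation":[0,0,0]},{"delta_pos":[0,0.23,0],"rotation":[0,0,0]},{"delta_pos":[0,0.23,0],"rotation":[0,0,0]},{"delta_pos":[0,0.23,0],"rotation":[0,0,0]},{"delta_pos":[0,0.23,0.1],"rotation":[0,0,0]},{"delta_pos":[0,0.23,0.25],"rotation":[0,0,0]},{"delta_pos":[0,0.23,0.38],"rotation":[0,0,0]},{"delta_pos":[0,0.23,0.43],"rotation":[0,0,0]},{"delta_pos":[0,0.23,0.43],"rotation":[0,0,0]}]' 1; python3 to.py 545.9 126.9 132 -1.771; python3 w.py w7; python3 - <<'E'
from h import *
im,d=robot.grab_frame('side');cv2.imwrite('pics/side7.png',cv2.resize(im[145:235,280:390,::-1],None,fx=6,fy=6,interpolation=cv2.INTER_CUBIC))
E
```

```text
time: 9.2
eef_pos: [545.2, 126.1, 146.6]
orientation: [3.139, -0.002, -1.769]
contact_force: [-0.2, 0.0, 0.5]
gripper_width: -0.2
dpos [-0.005 -0.003  0.073] rot [ 0.002 -0.001  0.001] | t 9.2 [545.2 126.1 146.6] [ 3.139e+00 -2.000e-03 -1.769e+00] F [-0.25  0.01  0.5 ] w -0.2
[545.2 126.1 146.6] [ 3.139e+00 -2.000e-03 -1.769e+00] [-0.25  0.01  0.5 ] -0.21658183877377946
```

View pics/side7.png

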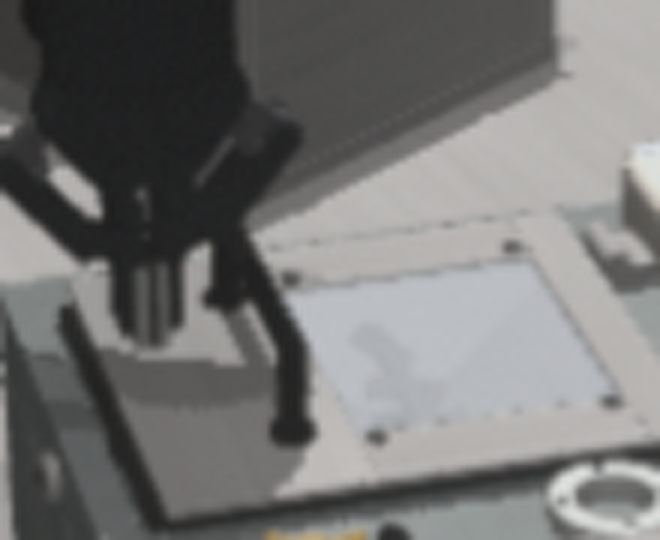

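View pics/w7.png

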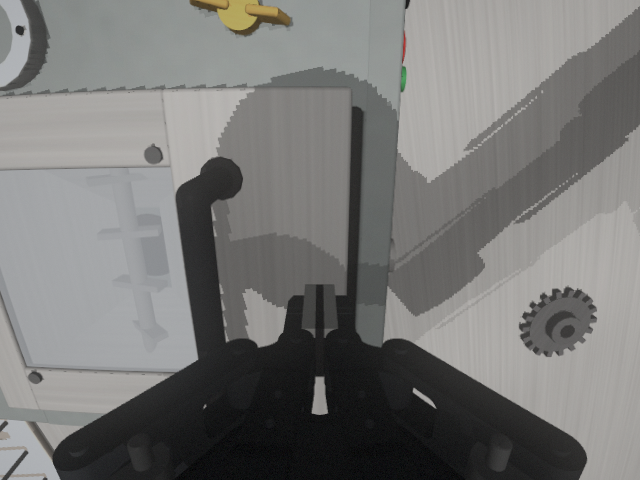

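```bash
python3 -m pendant '[{"delta_pos":[0,0,0.03],"rotation":[0,0,0]},{"delta_pos":[0,0,0.06],"rotation":[0,0,0]},{"delta_pos":[0,0,0.09],"rotation":[0,0,0]},{"delta_pos":[0,0,0.11],"rotation":[0,0,0]},{"delta_pos":[0,0,0.12],"rotation":[0,0,0]},{"delta_pos":[0,0,0.12],"rotation":[0,0,0]}]'
```

```text
time: 9.9
eef_pos: [545.8, 126.7, 125.3]
orientation: [-3.141, 0.0, -1.769]
contact_force: [-2.4, 0.7, 6.4]
gripper_width: -0.2
```

```bash
python3 -m pendant '[{"delta_pos":[0,0,0.015],"rotation":[0,0,0]},{"delta_pos":[0,0,0.03],"rotation":[0,0,0]},{"delta_pos":[0,0,0.04],"rotation":[0,0,0]},{"delta_pos":[0,0,0.04],"rotation":[0,0,0]}]'
```

```text
time: 10.3
eef_pos: [546.2, 126.7, 121.6]
orientation: [-3.137, 0.002, -1.768]
contact_force: [-13.7, 0.6, 28.4]
gripper_width: 0.1
```

28 N at the stop and the lid has sunk about 7 mm. I'll hold briefly, release, and return to the handle.

```bash
python3 -m pendant '[{"delta_pos":[0,0,0],"rotation":[0,0,0]},{"delta_pos":[0,0,0],"rotation":[0,0,0]},{"delta_pos":[0,0,-0.03],"rotation":[0,0,0]},{"delta_pos":[0,0,-0.06],"rotation":[0,0,0]},{"delta_pos":[0,0,-0.15],"rotation":[0,0,0]},{"delta_pos":[0,0,-0.35],"rotation":[0,0,0]},{"delta_pos":[0,0,-0.57],"rotation":[0,0,0]},{"delta_pos":[0,0,-0.57],"rotation":[0,0,0]}]'; python3 to.py 590 118 238 -1.771
```

```text
time: 11.1
eef_pos: [548.8, 127.0, 236.7]
orientation: [-3.131, 0.005, -1.769]
contact_force: [0.1, 0.3, -0.1]
gripper_width: 0.2
dpos [ 0.004 -0.211 -0.004] rot [-0.007  0.003  0.001] | t 11.1 [548.8 127.  236.7] [-3.131  0.005 -1.769] F [ 0.1   0.32 -0.06] w 0.2
```

```bash
python3 -m pendant '[{"delta_pos":[0,0,0],"rotation":[0,0,0]},{"delta_pos":[0,-0.08,0],"rotation":[0,0,0]},{"delta_pos":[0,-0.16,0],"rotation":[0,0,0]},{"delta_pos":[0,-0.23,0],"rotation":[0,0,0]},{"delta_pos":[0,-0.23,0],"rotation":[0,0,0]},{"delta_pos":[0,-0.23,0.1],"rotation":[0,0,0]},{"delta_pos":[0,-0.23,0.25],"rotation":[0,0,0]},{"delta_pos":[0,-0.23,0.36],"rotation":[0,0,0]},{"delta_pos":[0,-0.23,0.41],"rotation":[0,0,0]},{"delta_pos":[0,-0.23,0.41],"rotation":[0,0,0]}]' -1 && python3 to.py 590 118 148 -1.771 && python3 -m pendant '[{"delta_pos":[0,0,0],"rotation":[0,0,0]},{"delta_pos":[0,0,0],"rotation":[0,0,0]},{"delta_pos":[0,0,0],"rotation":[0,0,0]},{"delta_pos":[0,0,0],"rotation":[0,0,0]},{"delta_pos":[0,0,0],"rotation":[0,0,0]},{"delta_pos":[0,0,0],"rotation":[0,0,0]},{"delta_pos":[0,0,0],"rotation":[0,0,0]}]' 1 60
```

```text
time: 12.1
eef_pos: [589.3, 117.3, 146.3]
orientation: [3.138, -0.002, -1.769]
contact_force: [-0.5, -0.4, 0.8]
gripper_width: 85.8
dpos [-0.004 -0.003 -0.009] rot [ 0.002 -0.001  0.001] | t 12.1 [589.3 117.3 146.3] [ 3.138e+00 -2.000e-03 -1.769e+00] F [-0.5  -0.44  0.76] w 85.8
time: 12.8
eef_pos: [590.1, 117.8, 148.4]
orientation: [3.141, 0.0, -1.769]
contact_force: [-5.0, 1.9, 3.7]
gripper_width: 10.0
```

```bash
python3 -m pendant '[{"delta_pos":[0,0,-0.01],"rotation":[0,0,0]},{"delta_pos":[0,0,-0.02],"rotation":[0,0,0]},{"delta_pos":[0,0,-0.025],"rotation":[0,0,0]},{"delta_pos":[0,0,-0.025],"rotation":[0,0,0]}]'
```

```text
time: 13.2
eef_pos: [590.4, 117.7, 150.7]
orientation: [3.139, -0.001, -1.77]
contact_force: [5.6, 0.6, -16.8]
gripper_width: 10.1
```

It holds, at 16.8 N with only about 2 mm of rise. I'll keep up the pull and check the lid.

```bash
python3 -m pendant '[{"delta_pos":[0,0,0],"rotation":[0,0,0]},{"delta_pos":[0,0,0],"rotation":[0,0,0]},{"delta_pos":[0,0,0],"rotation":[0,0,0]},{"delta_pos":[0,0,0],"rotation":[0,0,0]},{"delta_pos":[0,0,0],"rotation":[0,0,0]},{"delta_pos":[0,0,0],"rotation":[0,0,0]},{"delta_pos":[0,0,0],"rotation":[0,0,0]},{"delta_pos":[0,0,0],"rotation":[0,0,0]},{"delta_pos":[0,0,0],"rotation":[0,0,0]},{"delta_pos":[0,0,0],"rotation":[0,0,0]}]'; python3 w.py w8;  python3 - <<'E'
from h import *
for n in('w5','w6','w8'):
    z=np.load(n+'.npz');c=(z['K'],float(z['k1']),z['T']);d=z['d']
    for a,b in(((340,240),(400,330)),((150,120),(240,160))):
        P=np.array([pix2w(c,u,v,d[v,u]) for u in range(a[0],b[0],10) for v in range(a[1],b[1],8)]);print(n,a,np.median(P,0).round(1))
    print([pix2w(c,320,v,d[v,320]).round(1).tolist() for v in (240,290)])
E
```

```text
time: 14.2
eef_pos: [590.4, 117.7, 150.7]
orientation: [3.139, -0.001, -1.77]
contact_force: [6.2, 0.2, -17.8]
gripper_width: 9.9
[590.4 117.7 150.7] [ 3.139e+00 -1.000e-03 -1.770e+00] [  6.24   0.19 -17.82] 9.939856254755083
w5 (340, 240) [566.7 115.3 165.6]
w5 (150, 120) [634.3  34.2 165.8]
[[582.0, 79.3, 212.5], [586.1, 99.9, 211.2]]
w6 (340, 240) [569.2 114.9 176. ]
w6 (150, 120) [637.8  33.7 171.1]
[[584.3, 79.4, 219.9], [588.3, 99.3, 220.4]]
w8 (340, 240) [567.5 115.  167.9]
w8 (150, 120) [634.6  34.1 166.7]
[[582.4, 79.4, 212.7], [586.3, 98.9, 213.7]]
```

The left lid holds at 17–18 N for over 1 s. I'll ease off, release, and go up.

```bash
python3 -m pendant '[{"delta_pos":[0,0,0.015],"rotation":[0,0,0]},{"delta_pos":[0,0,0.022],"rotation":[0,0,0]},{"delta_pos":[0,0,0.022],"rotation":[0,0,0]}]' && python3 -m pendant '[{"delta_pos":[0,0,0],"rotation":[0,0,0]},{"delta_pos":[0,0,0],"rotation":[0,0,0]},{"delta_pos":[0,0,0],"rotation":[0,0,0]},{"delta_pos":[0,0,0],"rotation":[0,0,0]},{"delta_pos":[0,0,0],"rotation":[0,0,0]},{"delta_pos":[0,0,-0.1],"rotation":[0,0,0]},{"delta_pos":[0,0,-0.25],"rotation":[0,0,0]},{"delta_pos":[0,0,-0.4],"rotation":[0,0,0]},{"delta_pos":[0,0,-0.5],"rotation":[0,0,0]},{"delta_pos":[0,0,-0.5],"rotation":[0,0,0]}]' -1; python3 to.py 540.3 -127 250 -1.771
```

```text
time: 14.55
eef_pos: [590.2, 117.7, 149.1]
orientation: [3.141, 0.0, -1.769]
contact_force: [-3.3, 1.4, -3.8]
gripper_width: 9.9
time: 15.55
eef_pos: [592.4, 117.7, 252.6]
orientation: [-3.135, 0.003, -1.769]
contact_force: [0.8, 0.6, 0.8]
gripper_width: 85.2
dpos [1.251 0.014 0.009] rot [-0.004  0.002  0.001] | t 15.55 [592.4 117.7 252.6] [-3.135e+00  3.000e-03 -1.769e+00] F [0.82 0.62 0.79] w 85.2
```

```bash
python3 -m pendant '[{"delta_pos":[0.12,0,0],"rotation":[0,0,0]},{"delta_pos":[0.32,0,0],"rotation":[0,0,0]},{"delta_pos":[0.52,0,0],"rotation":[0,0,0]},{"delta_pos":[0.72,0,0],"rotation":[0,0,0]},{"delta_pos":[0.9,0,0],"rotation":[0,0,0]}]' && python3 -m pendant '[{"delta_pos":[0.15,0,0],"rotation":[0,0,0]},{"delta_pos":[0.28,0,0],"rotation":[0,0,0]},{"delta_pos":[0.35,0,0],"rotation":[0,0,0]},{"delta_pos":[0.35,0,0],"rotation":[0,0,0]},{"delta_pos":[0.35,0,0],"rotation":[0,0,0]}]'; python3 w.py w9; python3 to.py 540.3 -127 148 -1.771
```

```text
time: 16.05
eef_pos: [554.5, -60.5, 248.3]
orientation: [3.141, -0.0, -1.769]
contact_force: [0.4, 0.3, -0.4]
gripper_width: 85.4
time: 16.55
eef_pos: [541.5, -127.2, 248.4]
orientation: [3.141, 0.0, -1.769]
contact_force: [-0.5, 0.8, -0.0]
gripper_width: 85.5
[ 541.5 -127.2  248.4] [ 3.141  0.    -1.769] [-0.54  0.77 -0.02] 85.46538102160426
dpos [0.002 0.006 0.502] rot [0.    0.    0.002] | t 16.6 [ 541.7 -126.8  248.5] [ 3.141  0.    -1.769] F [-0.14  0.01 -0.35] w 85.1
```

View pics/w9.png

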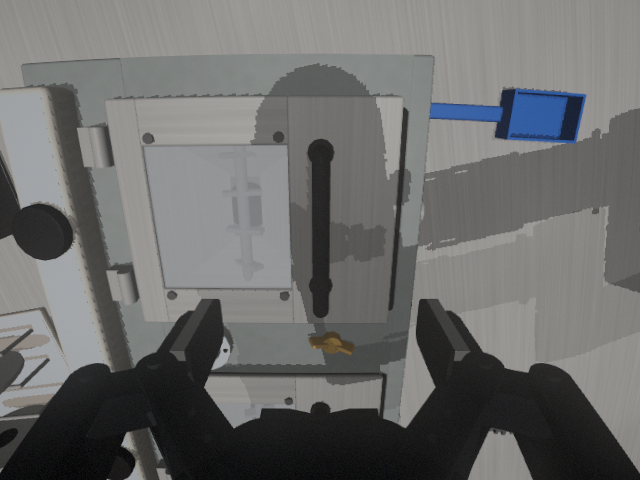

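```bash
python3 - <<'E'
from h import *
z=np.load('w9.npz');c=(z['K'],float(z['k1']),z['T']);d=z['d']
for uv in((320,150),(320.5,210),(320.5,305)): print('bar',ray_z(c,*uv,206).round(1))
for uv in((107,98),(403,97),(391,322),(143,322)): print('lid',ray_z(c,*uv,166).round(1))
for uv in((331,342),(225,350)): print(pix2w(c,*uv,d[uv[1],uv[0]]).round(1))
E
```

```text
bar [ 529.  -186.5  206. ]
bar [ 536.3 -148.   206. ]
bar [550.5 -77.1 206. ]
lid [ 674.6 -251.5  166. ]
lid [ 464.  -207.8  166. ]
lid [497.1 -23.8 166. ]
lid [715.9 -66.2 166. ]
[553.9  -9.2 160.2]
[653.  -20.2 161.5]
```

```bash
python3 -m pendant '[{"delta_pos":[0,0.005,0.1],"rotation":[0,0,0]},{"delta_pos":[0,0.005,0.25],"rotation":[0,0,0]},{"delta_pos":[0,0.005,0.38],"rotation":[0,0,0]},{"delta_pos":[0,0.005,0.46],"rotation":[0,0,0]},{"delta_pos":[0,0.005,0.5],"rotation":[0,0,0]},{"delta_pos":[0,0.005,0.5],"rotation":[0,0,0]}]' && python3 -m pendant '[{"delta_pos":[0,0,0],"rotation":[0,0,0]},{"delta_pos":[0,0,0],"rotation":[0,0,0]},{"delta_pos":[0,0,0],"rotation":[0,0,0]},{"delta_pos":[0,0,0],"rotation":[0,0,0]},{"delta_pos":[0,0,0],"rotation":[0,0,0]},{"delta_pos":[0,0,0],"rotation":[0,0,0]},{"delta_pos":[0,0,0],"rotation":[0,0,0]}]' 1 60; python3 w.py w10
```

```text
time: 17.2
eef_pos: [540.2, -126.6, 147.9]
orientation: [3.14, -0.0, -1.768]
contact_force: [-0.0, 0.4, 0.0]
gripper_width: 85.3
time: 17.9
eef_pos: [540.7, -127.4, 149.2]
orientation: [-3.141, 0.0, -1.769]
contact_force: [0.1, -0.1, 1.6]
gripper_width: 9.8
[ 540.7 -127.4  149.2] [-3.141  0.    -1.769] [ 0.14 -0.09  1.65] 9.80996359840742
```

Gripped. Tug right:

```bash
python3 -m pendant '[{"delta_pos":[0,0,-0.01],"rotation":[0,0,0]},{"delta_pos":[0,0,-0.02],"rotation":[0,0,0]},{"delta_pos":[0,0,-0.024],"rotation":[0,0,0]},{"delta_pos":[0,0,-0.024],"rotation":[0,0,0]}]'
```

```text
time: 18.35
eef_pos: [541.5, -127.5, 152.7]
orientation: [-3.141, 0.0, -1.769]
contact_force: [6.4, -2.7, -5.9]
gripper_width: 9.7
```

```bash
python3 -m pendant '[{"delta_pos":[0,0,-0.01],"rotation":[0,0,0]},{"delta_pos":[0,0,-0.02],"rotation":[0,0,0]},{"delta_pos":[0,0,-0.02],"rotation":[0,0,0]}]'; python3 w.py w11;  python3 - <<'E'
from h import *
for n in('w10','w11'):
    z=np.load(n+'.npz');c=(z['K'],float(z['k1']),z['T']);d=z['d']
    for a,b in(((340,200),(390,280)),((150,120),(240,160))):
        P=np.array([pix2w(c,u,v,d[v,u]) for u in range(a[0],b[0],10) for v in range(a[1],b[1],8)]);print(n,a,np.median(P,0).round(1))
E
```

```text
time: 18.65
eef_pos: [542.8, -127.7, 156.9]
orientation: [-3.138, 0.0, -1.769]
contact_force: [10.8, -4.2, -9.2]
gripper_width: 10.0
[ 542.8 -127.7  156.9] [-3.138  0.    -1.769] [10.8  -4.19 -9.2 ] 9.986408744270612
w10 (340, 200) [ 515.8 -147.   165.7]
w10 (150, 120) [ 585.  -210.9  165.6]
w11 (340, 200) [ 517.8 -147.7  174.1]
w11 (150, 120) [ 588.2 -211.3  170.5]
```

The right lid gives too: its front rises about 8 mm. I'll lower it, release, and press it.

```bash
python3 -m pendant '[{"delta_pos":[0,0,0.015],"rotation":[0,0,0]},{"delta_pos":[0,0,0.03],"rotation":[0,0,0]},{"delta_pos":[0,0,0.042],"rotation":[0,0,0]},{"delta_pos":[0,0,0.042],"rotation":[0,0,0]}]' && python3 -m pendant '[{"delta_pos":[0,0,0],"rotation":[0,0,0]},{"delta_pos":[0,0,0],"rotation":[0,0,0]},{"delta_pos":[0,0,0],"rotation":[0,0,0]},{"delta_pos":[0,0,0],"rotation":[0,0,0]},{"delta_pos":[0,0,0],"rotation":[0,0,0]},{"delta_pos":[0,0,-0.15],"rotation":[0,0,0]},{"delta_pos":[0,0,-0.3],"rotation":[0,0,0]},{"delta_pos":[0,0,-0.42],"rotation":[0,0,0]},{"delta_pos":[0,0,-0.42],"rotation":[0,0,0]}]' -1 && python3 -m pendant '[{"delta_pos":[0,0.08,0],"rotation":[0,0,0]},{"delta_pos":[0,0.16,0],"rotation":[0,0,0]},{"delta_pos":[0,0.23,0],"rotation":[0,0,0]},{"delta_pos":[0,0.23,0],"rotation":[0,0,0]},{"delta_pos":[0,0.23,0],"rotation":[0,0,0]},{"delta_pos":[0,0.23,0.1],"rotation":[0,0,0]},{"delta_pos":[0,0.23,0.25],"rotation":[0,0,0]},{"delta_pos":[0,0.23,0.38],"rotation":[0,0,0]},{"delta_pos":[0,0.23,0.43],"rotation":[0,0,0]},{"delta_pos":[0,0.23,0.43],"rotation":[0,0,0]}]' 1; python3 to.py 496.2 -118 146 -1.771
```

```text
time: 19.1
eef_pos: [540.7, -127.4, 149.3]
orientation: [-3.141, -0.0, -1.769]
contact_force: [3.1, -2.0, -4.0]
gripper_width: 9.9
time: 20.0
eef_pos: [542.3, -127.8, 237.3]
orientation: [-3.134, 0.0, -1.769]
contact_force: [-0.0, -0.4, 0.4]
gripper_width: 85.7
time: 21.0
eef_pos: [494.9, -118.4, 145.7]
orientation: [3.138, -0.001, -1.769]
contact_force: [-0.6, 0.9, 0.9]
gripper_width: -0.1
dpos [-0.003 -0.006 -0.001] rot [ 0.002 -0.001  0.001] | t 21.0 [ 494.9 -118.4  145.7] [ 3.138e+00 -1.000e-03 -1.769e+00] F [-0.64  0.86  0.88] w -0.1
```

```bash
python3 -m pendant '[{"delta_pos":[0,-0.004,0.03],"rotation":[0,0,0]},{"delta_pos":[0,-0.004,0.06],"rotation":[0,0,0]},{"delta_pos":[0,-0.004,0.09],"rotation":[0,0,0]},{"delta_pos":[0,-0.004,0.11],"rotation":[0,0,0]},{"delta_pos":[0,-0.004,0.125],"rotation":[0,0,0]},{"delta_pos":[0,-0.004,0.125],"rotation":[0,0,0]}]' && python3 -m pendant '[{"delta_pos":[0,0,0.015],"rotation":[0,0,0]},{"delta_pos":[0,0,0.025],"rotation":[0,0,0]},{"delta_pos":[0,0,0.03],"rotation":[0,0,0]},{"delta_pos":[0,0,0.03],"rotation":[0,0,0]}]'
```

```text
time: 21.6
eef_pos: [496.8, -118.4, 123.3]
orientation: [-3.14, -0.0, -1.769]
contact_force: [-0.7, 2.2, 6.2]
gripper_width: -0.1
time: 22.0
eef_pos: [497.2, -118.6, 121.6]
orientation: [-3.136, -0.0, -1.767]
contact_force: [-11.0, 6.9, 29.0]
gripper_width: 0.3
```

29 N at the stop. I'll hold, release, return to the handle and tug.

```bash
python3 -m pendant '[{"delta_pos":[0,0,0],"rotation":[0,0,0]},{"delta_pos":[0,0,0],"rotation":[0,0,0]},{"delta_pos":[0,0,-0.03],"rotation":[0,0,0]},{"delta_pos":[0,0,-0.06],"rotation":[0,0,0]},{"delta_pos":[0,0,-0.15],"rotation":[0,0,0]},{"delta_pos":[0,0,-0.35],"rotation":[0,0,0]},{"delta_pos":[0,0,-0.57],"rotation":[0,0,0]},{"delta_pos":[0,0,-0.57],"rotation":[0,0,0]}]' && python3 -m pendant '[{"delta_pos":[0,0,0],"rotation":[0,0,0]},{"delta_pos":[0,-0.08,0],"rotation":[0,0,0]},{"delta_pos":[0,-0.16,0],"rotation":[0,0,0]},{"delta_pos":[0,-0.226,0],"rotation":[0,0,0]},{"delta_pos":[0,-0.226,0],"rotation":[0,0,0]},{"delta_pos":[0,-0.226,0.1],"rotation":[0,0,0]},{"delta_pos":[0,-0.226,0.25],"rotation":[0,0,0]},{"delta_pos":[0,-0.226,0.36],"rotation":[0,0,0]},{"delta_pos":[0,-0.226,0.405],"rotation":[0,0,0]},{"delta_pos":[0,-0.226,0.405],"rotation":[0,0,0]}]' -1 && python3 to.py 540.3 -127 148 -1.771 && python3 -m pendant '[{"delta_pos":[0,0,0],"rotation":[0,0,0]},{"delta_pos":[0,0,0],"rotation":[0,0,0]},{"delta_pos":[0,0,0],"rotation":[0,0,0]},{"delta_pos":[0,0,0],"rotation":[0,0,0]},{"delta_pos":[0,0,0],"rotation":[0,0,0]},{"delta_pos":[0,0,0],"rotation":[0,0,0]},{"delta_pos":[0,0,0],"rotation":[0,0,0]}]' 1 60
```

```text
time: 22.8
eef_pos: [499.2, -119.4, 236.4]
orientation: [-3.13, 0.0, -1.769]
contact_force: [0.2, -0.5, 0.3]
gripper_width: 0.0
time: 23.8
eef_pos: [539.1, -127.2, 147.7]
orientation: [3.138, -0.001, -1.769]
contact_force: [0.3, -0.3, 0.3]
gripper_width: 85.2
dpos [-0.002 -0.006 -0.002] rot [ 0.002 -0.     0.001] | t 23.8 [ 539.1 -127.2  147.7] [ 3.138e+00 -1.000e-03 -1.769e+00] F [ 0.32 -0.33  0.27] w 85.2
time: 24.5
eef_pos: [540.7, -127.3, 149.6]
orientation: [-3.141, -0.0, -1.769]
contact_force: [-0.8, 0.5, 3.0]
gripper_width: 9.9
```

```bash
python3 -m pendant '[{"delta_pos":[0,0,-0.01],"rotation":[0,0,0]},{"delta_pos":[0,0,-0.018],"rotation":[0,0,0]},{"delta_pos":[0,0,-0.022],"rotation":[0,0,0]},{"delta_pos":[0,0,-0.022],"rotation":[0,0,0]}]'
```

```text
time: 24.9
eef_pos: [541.0, -127.3, 151.5]
orientation: [3.141, 0.0, -1.77]
contact_force: [6.7, -3.6, -11.5]
gripper_width: 10.0
```

```bash
python3 -m pendant '[{"delta_pos":[0,0,-0.006],"rotation":[0,0,0]},{"delta_pos":[0,0,-0.006],"rotation":[0,0,0]},{"delta_pos":[0,0,-0.006],"rotation":[0,0,0]},{"delta_pos":[0,0,-0.006],"rotation":[0,0,0]},{"delta_pos":[0,0,-0.006],"rotation":[0,0,0]},{"delta_pos":[0,0,-0.006],"rotation":[0,0,0]},{"delta_pos":[0,0,-0.006],"rotation":[0,0,0]},{"delta_pos":[0,0,-0.006],"rotation":[0,0,0]},{"delta_pos":[0,0,-0.006],"rotation":[0,0,0]},{"delta_pos":[0,0,-0.006],"rotation":[0,0,0]},{"delta_pos":[0,0,-0.006],"rotation":[0,0,0]}]'; python3 w.py w12;  python3 - <<'E'
from h import *
for n in('w10','w11','w12'):
    z=np.load(n+'.npz');c=(z['K'],float(z['k1']),z['T']);d=z['d']
    for a,b in(((340,200),(390,280)),((150,120),(240,160))):
        P=np.array([pix2w(c,u,v,d[v,u]) for u in range(a[0],b[0],10) for v in range(a[1],b[1],8)]);print(n,a,np.median(P,0).round(1))
E
```

```text
time: 26.0
eef_pos: [541.0, -127.3, 151.6]
orientation: [3.14, 0.0, -1.77]
contact_force: [9.7, -5.0, -16.8]
gripper_width: 10.1
[ 541.  -127.3  151.6] [ 3.14  0.   -1.77] [  9.69  -5.01 -16.81] 10.10827422847721
w10 (340, 200) [ 515.8 -147.   165.7]
w10 (150, 120) [ 585.  -210.9  165.6]
w11 (340, 200) [ 517.8 -147.7  174.1]
w11 (150, 120) [ 588.2 -211.3  170.5]
w12 (340, 200) [ 516.  -146.6  167.6]
w12 (150, 120) [ 585.1 -210.9  167. ]
```

The right lid holds too: 16.8 N for 1.1 s with no further rise. I'll ease off, release and retreat.

```bash
python3 -m pendant '[{"delta_pos":[0,0,0.015],"rotation":[0,0,0]},{"delta_pos":[0,0,0.025],"rotation":[0,0,0]},{"delta_pos":[0,0,0.025],"rotation":[0,0,0]}]' && python3 -m pendant '[{"delta_pos":[0,0,0],"rotation":[0,0,0]},{"delta_pos":[0,0,0],"rotation":[0,0,0]},{"delta_pos":[0,0,0],"rotation":[0,0,0]},{"delta_pos":[0,0,0],"rotation":[0,0,0]},{"delta_pos":[0,0,0],"rotation":[0,0,0]},{"delta_pos":[0,0,-0.1],"rotation":[0,0,0]},{"delta_pos":[0,0,-0.25],"rotation":[0,0,0]},{"delta_pos":[0,0,-0.45],"rotation":[0,0,0]},{"delta_pos":[0,0,-0.65],"rotation":[0,0,0]},{"delta_pos":[0,0,-0.8],"rotation":[0,0,0]},{"delta_pos":[0,0,-0.8],"rotation":[0,0,0]}]' -1 && python3 -m pendant '[{"delta_pos":[0,0.2,0],"rotation":[0,0,0]},{"delta_pos":[0,0.4,0],"rotation":[0,0,0]},{"delta_pos":[0,0.6,0],"rotation":[0,0,0]},{"delta_pos":[0,0.6,0],"rotation":[0,0,0]},{"delta_pos":[0,0.6,0],"rotation":[0,0,0]}]'
python3 - <<'E'
from h import *
for n in('scene','side'):
    im,d=robot.grab_frame(n);cv2.imwrite(f'pics/{n}9.png',im[:,:,::-1])
E
```

```text
time: 26.35
eef_pos: [540.7, -127.3, 149.7]
orientation: [-3.141, 0.0, -1.769]
contact_force: [2.8, -1.6, -3.9]
gripper_width: 9.9
time: 27.45
eef_pos: [542.2, -128.0, 314.8]
orientation: [-3.133, 0.0, -1.769]
contact_force: [1.0, 0.5, 0.3]
gripper_width: 85.6
time: 27.95
eef_pos: [422.2, -103.5, 310.1]
orientation: [-3.14, 0.001, -1.768]
contact_force: [0.1, -0.2, 0.1]
gripper_width: 85.2
```

View pics/scene9.png

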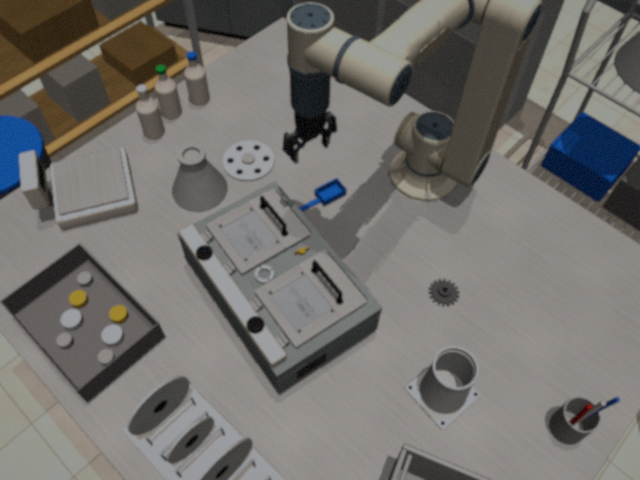

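View pics/side9.png

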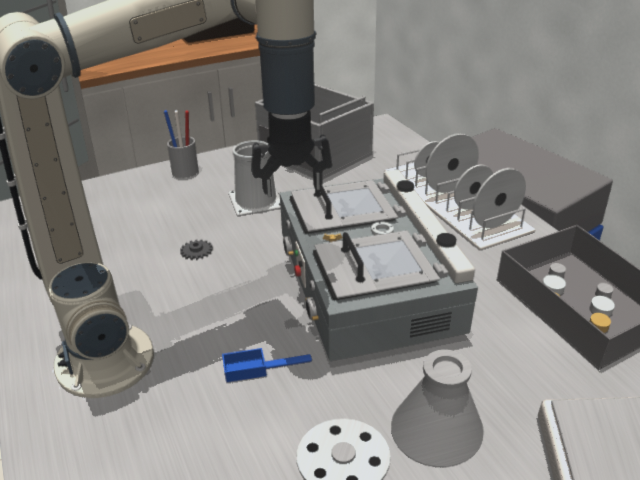

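Both lids lie shut (scene view (257,235) and (312,297)). The ring (263,273), wing nut (302,251), scoop, sprocket, chute, cone and disc are where they were, and the gripper is clear of everything. Handing in.

```bash
python3 -c "
from workcell import robot
print(robot.close_job())"
```

```text
the job is handed in; nothing more can be done
None
```

Both hopper lids are now proved latched. Neither catch had gripped at first.

| Lid | First tug | Press | Second tug |
|---|---|---|---|
| Left (done first) | Gave: front rose about 10 mm | 28 N at the stop | Held at 17–18 N for over 1 s, about 2 mm rise |
| Right | Gave: front rose about 8 mm | 29 N at the stop | Held at 16.8 N for about 1.1 s, about 2 mm rise |

**Missed grasp:** My first grasp at the left handle closed just above the bar without disturbing anything. The fingertips sit about 38 mm short of the TCP position the robot reports. I measured this in the wrist and side views and corrected every later move for it.

**Last checks:** In the final scene and side pictures, both lids are shut and the gripper is open and clear. The loose parts look unmoved by eye; I did not measure them. The final wrist force was about 0 N, and the job took about 28 s. No check failed apart from that first grasp.

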